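Push the vial rack up the sloped stand to its top stop

TASK

The empty vial rack stands on end among the things at the back of the bench. Lay it flat on the bench with its vial holes up, in front of the low end of the sloped aluminium stand, and let go of it there; then push it lengthwise up the slope between the rails until its front end rests against the top stop, and leave it there. Do not knock over or shift the beaker, the wash bottle, the pen cup or the kitchen timer.

Things in the scene. Friction and masses are not known exactly. Their poses are not given: they have to be found in the camera images.
- rack: empty white vial rack, 52 (x) x 140 (y) x 30 mm (z), 0.08-0.17 kg, both ends alike. Origin: centre of its 52x140 underside; z points out of the face with the four vial holes. Solid slab at z 0-10, side bars at z 26-30 mm, long sides open between. At the start it stands on one end in a row of things 125 mm apart: y up, origin 70 mm above the bench, hole face within 0.4 rad of facing the robot (-x)
- stand: fixed aluminium stand whose deck slopes up at 9 degrees, 90 mm wide. Origin: on the bench, middle of the low edge, where the deck rises out of the bench without a lip; x points uphill (horizontal; roughly to the robot's right), y across, z up. Along the slope: bare deck for 54 mm, then flared guides to 100 mm, rails to 250 mm, where the top stop (34 mm high) begins
- mouth (a point): mid deck, 100 mm up the slope from the low edge: entry between the two side rails. Rails 58 mm apart inside, 38 mm high, with lips reaching 6 mm inward, underside 35 mm above the deck, so the rack enters only by sliding in from below. In front of it two flared guides, 24 mm high, narrow from about 87 mm to about 58 mm apart
- home (a point): point on the deck's surface, 70 mm down the slope from the face of the top stop, mid channel: the rack's origin lies here when its end rests against the stop
- beaker: clear plastic beaker 70 mm across, 81 mm high; origin at the centre of its underside. Bystander
- wash_bottle: white wash bottle with a bent spout, 64 x 86 mm, 188 mm high; origin at the centre of its underside. Bystander
- pen_cup: pale cup holding pens, 70 mm across, 138 mm high over the pens; origin at the centre of its underside. Bystander
- timer: round mechanical kitchen timer, cream with a dark dial, 66 mm across, 46 mm high; stands on the bench behind the place in front of the stand's low end, about 0.3 m downhill of that edge; origin at the centre of its underside. Bystander
There are look-alikes about, which are no part of the job. Leave any blue or red look-alike of the rack alone.

How it is judged:
By the outcome, as a careful person would: the job done as asked, in the order asked, and still so for the second after the job is handed in, with the robot touching nothing.
It also fails if it takes over 58 s, if anything falls off the work surface, if the arm or the gripper's body presses on something with over 40 N, if the wrist force passes 120 N, or if a joint passes its speed limit or range.

ROBOT

A 7-joint arm with a two-finger parallel gripper is mounted at the origin on a cart in front of the work surface, level with it; the furniture and walls round the work are solid. World frame = base frame: x ahead of the robot, y to its left, z up, the work surface at z = 0. Lengths are in mm, angles in degrees, forces in N, time in s.
With the tool pointing down it reaches from about 425 to 925 mm from the base axis. Payload 6.8 kg.
Tool frame: the origin (TCP) lies at the very end of the fingers, on their centre line; the grasp point (between the pads) lies 19 mm behind it; z points along the fingers, y is the direction in which the jaws open and shut (so a half turn about z gives the same grasp; the last joint's range is limited). The gripper opens to 88 mm and grips with 3 to 60 N. Pads are 20 mm wide; open, the fingers measure 115 mm over their backs; the gripper's body (75 mm by 178 mm) begins 61 mm behind the grasp point.
Start: joints at [-74.261, 27.33, 1.283, 89.118, -0.659, 63.558, -4.761], TCP at [252.123, 626.164, 222.664] pointing down, gripper open.
Joint ranges: [-169.35, 169.35], [-19.33, 120.38], [-80.79, 83.38], [13.8, 139.57], [-78.32, 258.32], [9.67, 109.79], [-169.56, 169.56]. Speed limits (degrees/s): [136.94, 136.94, 180, 180, 180, 180, 180].

INTERFACE

Orientations are given as a 3x3 rotation matrix whose columns are the frame's x, y, z axes.
In Python, from station import * gives the robot as it stands. The module is installed in compiled form; this text tells all that it offers.
- The arm moves only by the tool move_arm, never from a script. Its arguments are lists of equal length, an entry for each row: "rot": the turn, a rotation vector about the tool's x, y, z normalised to -1 to 1, where 1 is 2 pi rad, a list of three; "linear": the shift along the tool's x, y, z normalised to -1 to 1, where 1 is 0.75 m, a list of three; "jaw": the gripper's target within -1 to 1 (shut at 1, half-way at 0, fully open at -1). In form: {"rot": [[rx, ry, rz], ...], "linear": [[x, y, z], ...], "jaw": [jaw, ...]}. A call has 1 to 20 rows; each row is the pose to reach, as a shift and turn from the pose commanded when the call began, along the tool's axes at that moment, turning the shorter way round; what a row does not reach only later rows make up. A row lasts 1/10 s, in which the tool goes at most 50 mm and 8.59 degrees, less where a joint would pass 70% of its speed; a pose out of reach is approached as far as the arm can. A call with a number of a shift or a turn outside -1 to 1 is refused whole. A call with a gripper value outside its range is refused whole. The fingers move at their own pace and stop on an object; "squeeze" is the grip in N (left out, the last holds). Time passes only in rows, so rows that repeat a pose let the fingers close. It gives the time, the measured TCP pose, the force and the opening at its end, in the units of the state.
- state(): the state, without advancing time (a new reading comes with each control period).
- capture(name): name is "side" or "top"; returns a dict with "pixels" (400x640x3 uint8, red, green, blue), "mtx" (3x3 intrinsics, pixels), "eye" and "orientation" of the camera in the world. Camera axes: x right, y down, z forward; pixel columns grow to the right and rows downward; lengths in mm; the calibration is good to about 2 mm. A picture is of the moment at which its call begins. There is no depth.
- job_done(): hands the job in, once; it reports no verdict.
The state is a dict: "t": time; "joints": joint angles; "qd": joint speeds; "effort": joint torques, N m; "position": TCP position; "ee_rot": TCP orientation; "contact_force": force on the tool from outside, world axes, zero at the start; "moment": the same for the moment, N m; "gripper_width": finger opening in mm.
Only numpy, scipy, OpenCV 4.12 (cv2) and the standard library are available. Lean on these libraries where they do the work, as an engineer would, in place of code of your own. Each camera call takes 0.05 s, during which the arm holds its last target.

## Working session

There is one attempt and no reset: what is moved stays moved. The work goes in short steps, Python scripts to look and compute and a tool call to move; the robot and the scene stay as the last step left them, time stands still between calls to the robot, and variables do not carry over. Pictures are saved under pics/ and viewed, and the job is handed in when it is done.

Besides the shell and the picture viewer there is one more tool, called as name(argument=value, ...) on one line, values as JSON. move_arm: Moves the arm, as the interface text tells. Scaled input: -1 to 1 covers 0.75 m each way for a shift and 2 pi rad each way for a turn. Its arguments: {"type":"object","properties":{"rot":{"type":"array"},"linear":{"type":"array"},"jaw":{"type":"array"},"squeeze":{"type":"number"}},"required":["rot","linear","jaw"]}

```bash
mkdir -p pics
cat > h.py <<'E'
from station import *
import numpy as np, cv2
np.set_printoptions(precision=4,suppress=True)
def snap(n,name):
    c=capture(n); cv2.imwrite(f'pics/{name}.png',c['pixels'][:,:,::-1]); 
    np.savez(f'pics/{name}.npz',**{k:np.array(v) for k,v in c.items()}); return c
def load(name): return np.load(f'pics/{name}.npz')
def crop(name,x0,y0,x1,y1,s,out):
    im=cv2.imread(f'pics/{name}.png')[y0:y1,x0:x1]; cv2.imwrite(f'pics/{out}.png',cv2.resize(im,None,fx=s,fy=s,interpolation=cv2.INTER_CUBIC))
def ray(c,u,v):
    d=np.array(c['orientation'])@np.linalg.inv(c['mtx'])@np.array([u,v,1.]); return np.array(c['eye']),d/np.linalg.norm(d)
def onz(c,u,v,z=0):
    e,d=ray(c,u,v); return e+d*(z-e[2])/d[2]
def proj(c,p):
    q=np.array(c['mtx'])@(np.array(c['orientation']).T@(np.array(p,float)-np.array(c['eye']))); return q[:2]/q[2]
E
python3 - <<'E'
from h import *
for n in('side','top'):
    c=snap(n,n+'0'); print(n,c['eye'],c['orientation'],c['mtx'])
print(state())
E
```

```text
side [  206.6606 -1180.7632   575.3323] [[ 0.9626 -0.0835  0.2577]
 [-0.2701 -0.3706  0.8887]
 [ 0.0213 -0.925  -0.3793]] [[512.0934   0.     328.516 ]
 [  0.     512.0934 204.4268]
 [  0.       0.       1.    ]]
top [ 424.7846   16.0165 1461.5874] [[-0.0144 -0.9969  0.0775]
 [-0.9999  0.0145  0.0007]
 [-0.0018 -0.0775 -0.997 ]] [[516.6549   0.     319.2478]
 [  0.     516.6549 201.5922]
 [  0.       0.       1.    ]]
{'t': 0.1, 'joints': array([-74.2603,  27.3721,   1.2799,  89.1717,  -0.6576,  63.5594,
        -4.7602]), 'qd': array([ 0.0014, -0.0824, -0.0267, -0.1534, -0.0208,  0.0323, -0.0033]), 'effort': array([  0.0039, -58.4086,   1.5397, -27.3311,  -0.0542,   0.0131,
         0.0001]), 'position': array([251.9411, 625.6265, 221.7733]), 'ee_rot': array([[-0.9276,  0.3735, -0.0005],
       [ 0.3735,  0.9276, -0.0016],
       [-0.0001, -0.0017, -1.    ]]), 'contact_force': array([-0.9016, -0.6407, -0.3293]), 'moment': array([-0.001 , -0.0046,  0.0002]), 'gripper_width': 87.77085562845814}
```

```bash
ls .
```

```text
h.py
pics
```

View pics/side0.png

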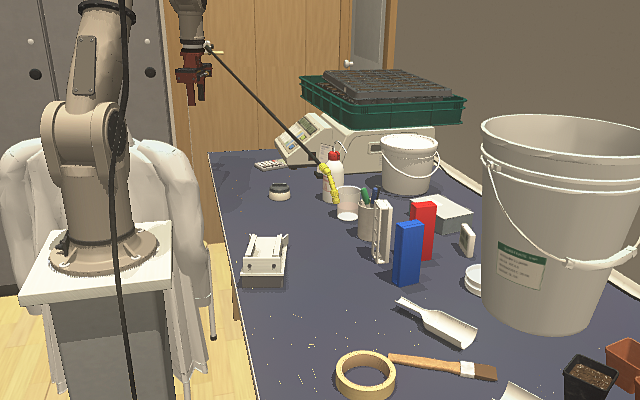

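View pics/top0.png

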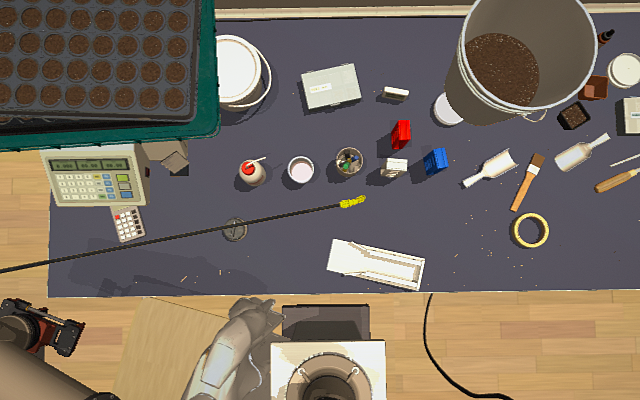

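Run:
```python
from h import *
crop('top0',220,130,470,300,3.2,'t0a')
crop('side0',220,130,480,300,3,'s0a')
t=load('top0');s=load('side0')
def tri(a,b):
    e1,d1=ray(t,*a);e2,d2=ray(s,*b)
    A=np.c_[d1,-d2];x=np.linalg.lstsq(A,e2-e1,rcond=None)[0]
    p,q=e1+x[0]*d1,e2+x[1]*d2
    return (p+q)/2,np.linalg.norm(p-q)
print(tri((362,200),(337,202)),tri((343,207),(322,168)))
print(onz(t,395,168),onz(s,384,262))
```

```text
(array([536.8374, -96.0675, 116.8091]), np.float64(10.334213237084715)) (array([513.767 , -42.6626, 186.5679]), np.float64(8.578693614721997))
[ 631.2743 -200.2839    0.    ] [ 628.4799 -202.6072    0.    ]
```

View pics/t0a.png

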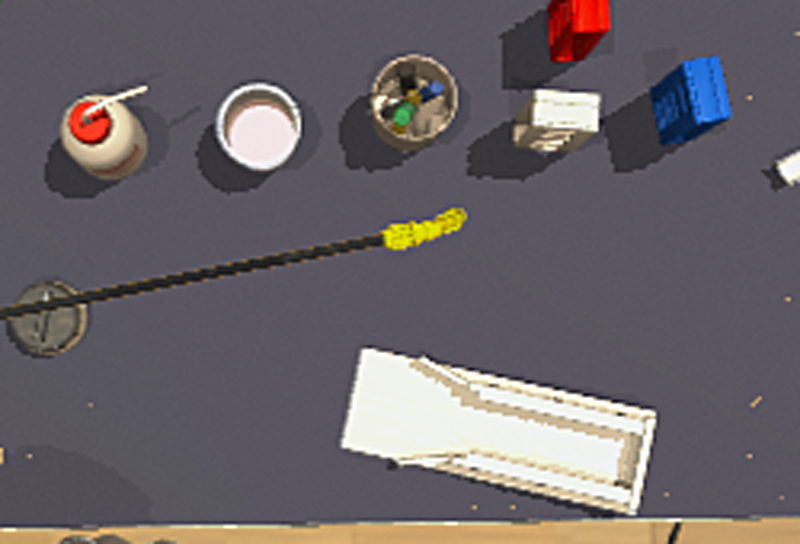

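View pics/s0a.png

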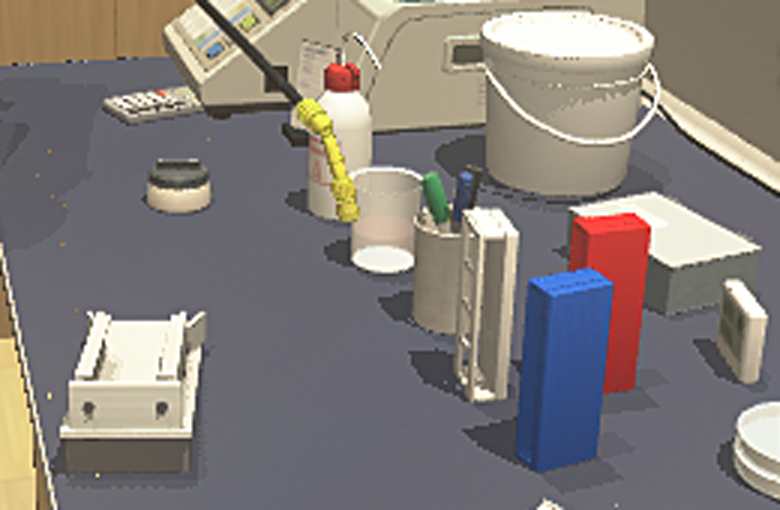

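```bash
python3 - <<'E'
from h import *
t=load('top0');s=load('side0')
# wand line by planes
def plane(c,a,b):
    e,d1=ray(c,*a);_,d2=ray(c,*b);n=np.cross(d1,d2);return n/np.linalg.norm(n),e
# refine line in both images
n1,e1=plane(t,(10,270),(340,206)); n2,e2=plane(s,(212,48),(318,162))
d=np.cross(n1,n2);d/=np.linalg.norm(d)
p=np.linalg.lstsq(np.array([n1,n2,d]),np.array([n1@e1,n2@e2,0]),rcond=None)[0]
if d[2]<0:d=-d
print('dir',d)
for z in (120,190,300,400,500,600,800,1000):
    q=p+d*(z-p[2])/d[2]; print(q,proj(t,q),proj(s,q))
E
python3 - <<'E'
from h import *
crop('top0',318,230,438,300,6.5,'t0b')
crop('side0',225,215,305,300,7,'s0b')
crop('side0',170,20,260,120,6,'s0c')
crop('top0',340,130,460,200,6.5,'t0c')
E
```

```text
dir [-0.1844  0.9656  0.1835]
[ 590.0622 -445.8197  120.    ] [496.0011 175.7452] [417.6092 269.1268]
[519.7028 -77.3864 190.    ] [357.4787 202.6102] [326.4508 171.0885]
[409.1381 501.5801 300.    ] [103.5332 251.8602] [246.2566  84.842 ]
[ 308.6247 1027.9133  400.    ] [-176.7777  306.2236] [203.4354  38.789 ]
[ 208.1113 1554.2465  500.    ] [-520.7692  372.9371] [174.6786   7.8619]
[ 107.5979 2080.5797  600.    ] [-952.9223  456.7486] [154.0346 -14.3402]
[ -93.4289 3133.2462  800.    ] [-2264.0018   711.0185] [126.3741 -44.0883]
[-294.4556 4185.9126 1000.    ] [-4953.8378  1232.6837] [108.691  -63.1059]
```

View pics/t0b.png

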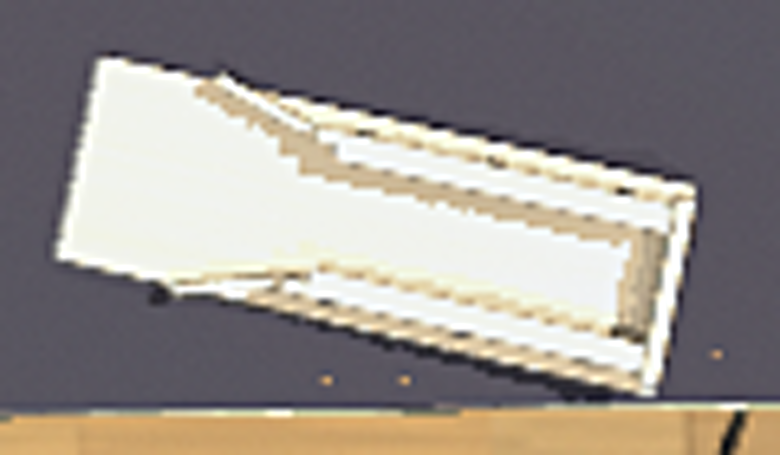

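View pics/s0b.png

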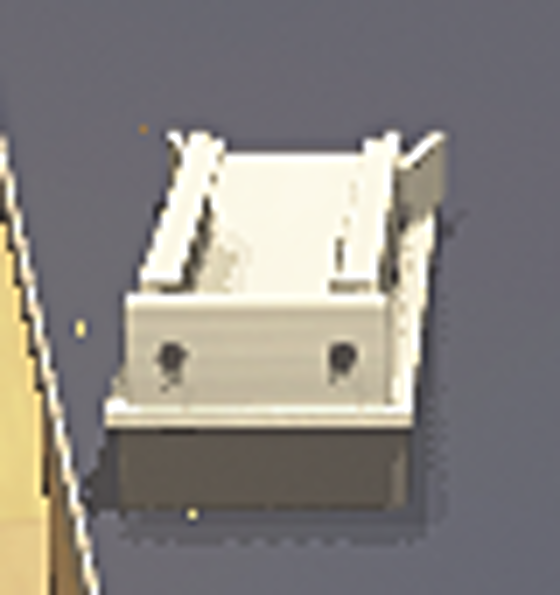

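View pics/s0c.png

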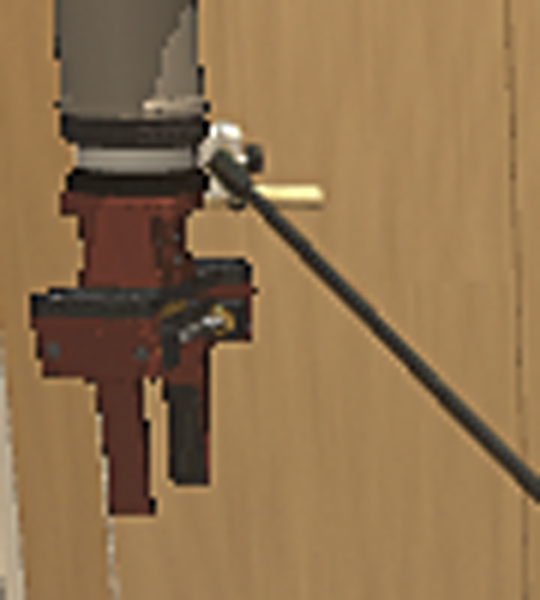

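View pics/t0c.png

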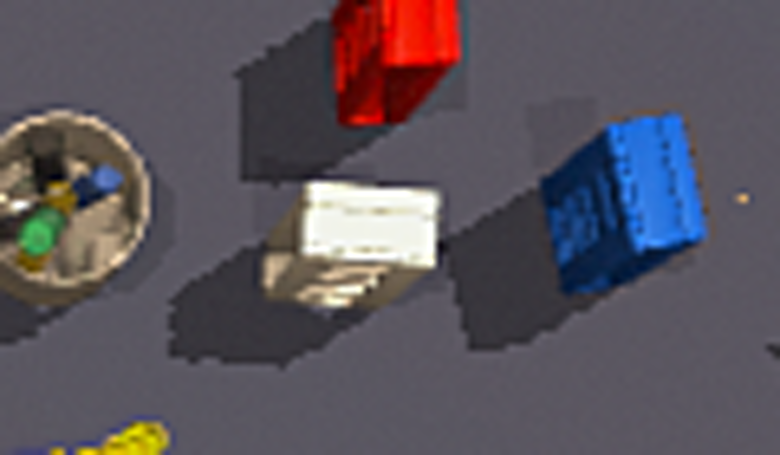

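Run:
```python
from h import *
crop('top0',378,150,413,186,16,'t0d')
crop('side0',368,192,398,268,8,'s0d')
crop('side0',310,155,350,210,11,'s0e')
```

```text
(no output)
```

View pics/t0d.png

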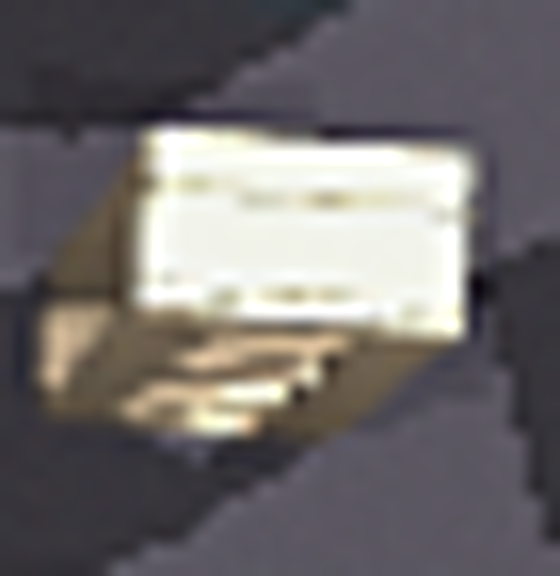

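View pics/s0d.png

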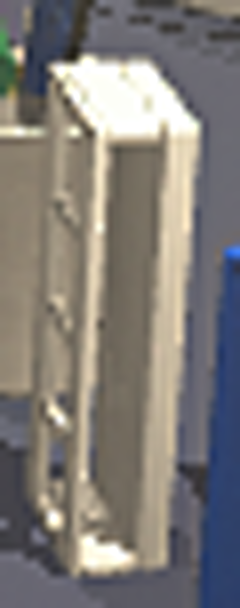

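View pics/s0e.png

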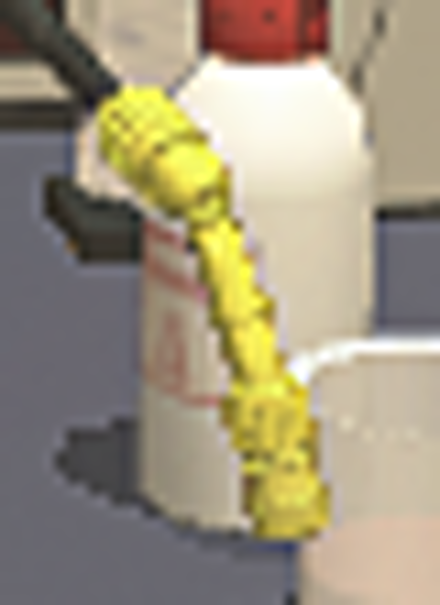

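Run:
```python
from h import *
from scipy.optimize import least_squares
t=load('top0');s=load('side0')
def tri(a,b):
    e1,d1=ray(t,*a);e2,d2=ray(s,*b)
    x=np.linalg.lstsq(np.c_[d1,-d2],e2-e1,rcond=None)[0]
    p,q=e1+x[0]*d1,e2+x[1]*d2
    return (p+q)/2,np.linalg.norm(p-q)
print('tip',tri((364.7,197.2),(336.4,203.2)))
def R(p,u,rz,up):  # yaw: rz direction = -(cos,sin); rack x = ry x rz
    x,y,a=p; z=np.array([-np.cos(a),-np.sin(a),0]); yy=np.array([0,0,1.]); xx=np.cross(yy,z)
    return np.array([x,y,70])+xx*u+z*rz+yy*up
obs=[(t,26,0,70,387.4,158),(t,-26,0,70,407.4,159.4),(t,-26,30,70,407.1,170.9),(t,26,30,70,386.4,169.1),
(s,-26,30,70,380.5,208.9),(s,26,30,70,374.3,200.1),(s,-26,0,70,393,208),(s,-26,30,-70,377.4,263.9),(s,-26,0,-70,388.4,263.5)]
# check sign of rack x: want u=+26 at image-left of top (=+y)
print(R((630,-200,0),26,0,0))
def f(p,sg): return np.concatenate([proj(c,R(p,sg*u,w,h))-(a-.5,b-.5) for c,u,w,h,a,b in obs])
for sg in(1,-1):
    r=least_squares(f,[640,-200,0.],args=(sg,),x_scale=[1,1,.01]); print(sg,r.x,np.degrees(r.x[2]),r.cost); print(r.fun.round(1))
a=onz(t,333.4,238.9);b=onz(t,326.9,270);print('low',a,b,np.linalg.norm(a-b)); 
e=b-a; print('perp az',np.degrees(np.arctan2(-e[0]*-1, e[1])), np.degrees(np.arctan2(e[0],-e[1])))
m=(a+b)/2
for z in(60,75,85):
    q=onz(t,421.8,274.8,z); d=q-m; print(q,np.degrees(np.arctan2(d[1],d[0])),np.linalg.norm(d[:2]))
for n,px,z in(('timer',(234.3,229.5),46),('cup',(350,161),90),('beaker',(301,170),81)): print(n,onz(t,*px,z))
```

```text
tip (array([ 539.0531, -101.9372,  116.2792]), np.float64(0.11045496061727571))
[ 630. -226.   70.]
1 [ 602.7579 -188.9081   -2.6821] -153.6748997697791 547.341752077808
[  2.9  18.4   0.7   7.8  -4.4 -13.9  -1.5  -3.   12.6  -2.8   1.8  -0.7
  -9.    1.3  11.6  -2.7  -8.1   1.6]
-1 [ 638.3158 -184.9237   -0.0802] -4.595984241652484 1.8739075652828414
[-0.1 -0.5 -0.  -0.6 -0.3 -0.6  0.2 -0.1 -0.4  0.1 -0.6  0.2  0.1  0.2
 -0.9  0.9  0.5  0.3]
low [432.2059 -21.3565   0.    ] [345.3611  -1.6669   0.    ] 89.04885761598682
perp az -77.22576115822231 -102.7742388417777
[ 332.1574 -256.0282   60.    ] -103.03891443633125 250.9877054064221
[ 333.1487 -253.1167   75.    ] -102.96753083451881 247.92784853848573
[ 333.8096 -251.1758   85.    ] -102.91895481043228 245.8881621923578
timer [461.537 250.642  46.   ]
cup [639.2217 -66.95    90.    ]
beaker [618.1065  64.9078  81.    ]
```

White rack chosen (top px 395,168; side px 384,232). The look-alikes are blue (435,162) and red (401,134). The close crop shows an open-sided white rack with its holes facing -x. A lance with a yellow tip hangs over the bench, with its tip near (539,-102,116). I'll rise clear of it first.

move_arm(rot=[[0,0,0],[0,0,0],[0,0,0],[0,0,0],[0,0,0],[0,0,0]], linear=[[0,0,-0.06],[0,0,-0.12],[0,0,-0.18],[0,0,-0.24],[0,0,-0.3],[0,0,-0.32]], jaw=[-1,-1,-1,-1,-1,-1])

```text
t: 0.7
position: [252.5, 626.9, 468.1]
ee_rot: [[-0.928, 0.374, 0.002], [0.374, 0.928, 0.007], [0.001, 0.007, -1.0]]
contact_force: [-0.4, 0.0, -0.5]
gripper_width: 87.8
```

```bash
cat >> h.py <<'E'
def log():
    s=state(); open('log.txt','a').write(repr((s['joints'].tolist(),s['position'].tolist(),s['ee_rot'].tolist()))+'\n'); return s
def rv(Rc,pc,Rt,pt):
    from scipy.spatial.transform import Rotation as Ro
    w=Ro.from_matrix(Rc.T@Rt).as_rotvec()/(2*np.pi); l=Rc.T@(np.array(pt)-pc)/750
    return w,l
E
python3 - <<'E'
from h import *
s=log(); print(s['t'],s['joints'],s['position'])
import math
D=[([27.3721,89.1717,63.5594],(251.94,625.63,221.77)),(s['joints'][[1,3,5]],s['position'])]
A=[];b=[]
for j,p in D:
    a=math.radians(j[0]);c=a+math.radians(j[1]);r=math.hypot(p[0],p[1])
    A.append([math.sin(a),math.sin(c),0]);b.append(r);A.append([math.cos(a),math.cos(c),1]);b.append(p[2])
x=np.linalg.lstsq(np.array(A),np.array(b),rcond=None);print(x)
E
```

```text
0.7 [-75.0569  21.4181   2.6318  67.1734  -0.9631  91.0203  -4.5741] [252.5023 626.9246 468.1251]
(array([539.7595, 477.5854, -45.1161]), array([4.5828]), np.int32(3), array([1.9543, 1.4734, 0.1006]))
```

```bash
cat >> h.py <<'E'
def tool(az,pitch,flip=1):
    """az deg approach azimuth, pitch deg below horizontal of tool z; tool y horizontal"""
    a,p=np.radians(az),np.radians(pitch)
    z=np.array([np.cos(a)*np.cos(p),np.sin(a)*np.cos(p),-np.sin(p)]); y=flip*np.array([-np.sin(a),np.cos(a),0])
    return np.c_[np.cross(y,z),y,z]
E
python3 - <<'E'
from h import *
s=state();R0=s['ee_rot'];p0=s['position']
# commanded pose ~ use measured
Rt=tool(-4.6,50)
print(Rt)
for R,p in((tool(20,80),[430,260,460]),(Rt,[500,-175,420])): print(*rv(R0,p0,R,p))
E
```

```text
[[-0.7636  0.0802  0.6407]
 [ 0.0614  0.9968 -0.0516]
 [-0.6428  0.     -0.766 ]]
[-0.0091 -0.0262 -0.1163] [-0.4023 -0.3654  0.008 ]
[-0.0157 -0.1102 -0.0466] [-0.7057 -0.8689  0.0576]
```

move_arm(rot=[[-0.005,-0.035,-0.016],[-0.005,-0.035,-0.016],[-0.005,-0.035,-0.016],[-0.005,-0.035,-0.016],[-0.005,-0.035,-0.016],[-0.005,-0.035,-0.016],[-0.005,-0.035,-0.016],[-0.005,-0.035,-0.016],[-0.005,-0.035,-0.016],[-0.016,-0.11,-0.047],[-0.016,-0.11,-0.047],[-0.016,-0.11,-0.047],[-0.016,-0.11,-0.047],[-0.016,-0.11,-0.047],[-0.016,-0.11,-0.047],[-0.016,-0.11,-0.047],[-0.016,-0.11,-0.047],[-0.016,-0.11,-0.047],[-0.016,-0.11,-0.047],[-0.016,-0.11,-0.047]], linear=[[-0.402,-0.365,0.008],[-0.402,-0.365,0.008],[-0.402,-0.365,0.008],[-0.402,-0.365,0.008],[-0.402,-0.365,0.008],[-0.402,-0.365,0.008],[-0.402,-0.365,0.008],[-0.402,-0.365,0.008],[-0.402,-0.365,0.008],[-0.706,-0.869,0.058],[-0.706,-0.869,0.058],[-0.706,-0.869,0.058],[-0.706,-0.869,0.058],[-0.706,-0.869,0.058],[-0.706,-0.869,0.058],[-0.706,-0.869,0.058],[-0.706,-0.869,0.058],[-0.706,-0.869,0.058],[-0.706,-0.869,0.058],[-0.706,-0.869,0.058]], jaw=[-1,-1,-1,-1,-1,-1,-1,-1,-1,-1,-1,-1,-1,-1,-1,-1,-1,-1,-1,-1])

```text
t: 2.7
position: [495.7, -109.7, 422.8]
ee_rot: [[-0.765, 0.081, 0.639], [0.058, 0.997, -0.057], [-0.641, -0.007, -0.767]]
contact_force: [0.5, 0.8, 0.6]
gripper_width: 87.8
```

move_arm(rot=[[0,0,0],[0,0,0]], linear=[[0,0,0],[0,0,0]], jaw=[-1,-1])

```text
t: 2.9
position: [496.4, -106.8, 422.6]
ee_rot: [[-0.766, 0.079, 0.638], [0.058, 0.997, -0.054], [-0.64, -0.005, -0.768]]
contact_force: [0.4, 0.7, 0.7]
gripper_width: 88.0
```

Run:
```python
from h import *
s=log();R0=s['ee_rot'];p0=s['position']; print(s['t'],s['joints'],p0)
Rt=tool(-4.6,50)
for p in([539,-177,208],[635.2,-185,93.4]): print(*rv(R0,p0,Rt,p))
snap('side','side1'); snap('top','top1')
```

```text
2.9 [  3.8149 -18.1185   1.0594 122.9938   0.5034  35.3212  90.1838] [ 496.4046 -106.8343  422.6247]
[-0.0005 -0.0006  0.0006] [ 0.1342 -0.0874  0.2612]
[-0.0005 -0.0006  0.0006] [ 0.1332 -0.0871  0.461 ]
```

View pics/side1.png

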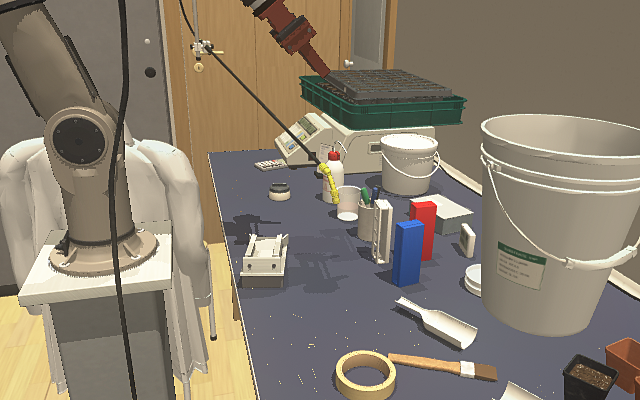

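Run:
```python
from h import *
s=log();R0=s['ee_rot'];p0=s['position']
Rt=tool(-4.6,50)
for p in([505,-177,370],[539,-177,208],[600,-182,135.5]): print(*rv(R0,p0,Rt,p))
```

```text
[-0.0002 -0.0005  0.0014] [ 0.0318 -0.0956  0.0663]
[-0.0002 -0.0005  0.0014] [ 0.1354 -0.0908  0.2611]
[-0.0002 -0.0005  0.0014] [ 0.1347 -0.0909  0.3876]
```

move_arm(rot=[[0,0,0.001],[0,0,0.001],[0,0,0.001],[0,0,0.001],[0,0,0.001],[0,0,0.001],[0,0,0.001],[0,0,0.001],[0,0,0.001]], linear=[[0.032,-0.094,0.066],[0.032,-0.094,0.066],[0.083,-0.092,0.165],[0.135,-0.09,0.261],[0.135,-0.09,0.261],[0.135,-0.09,0.261],[0.135,-0.09,0.261],[0.135,-0.09,0.261],[0.135,-0.09,0.261]], jaw=[-1,-1,-1,-1,-1,-1,-1,-1,-1])

```text
t: 3.9
position: [539.2, -176.6, 214.2]
ee_rot: [[-0.774, 0.08, 0.628], [0.065, 0.997, -0.047], [-0.629, 0.004, -0.777]]
contact_force: [-0.0, 0.2, 0.3]
gripper_width: 87.7
```

Run:
```python
from h import *
s=log();R0=s['ee_rot'];p0=s['position']; print(s['t'],s['joints'],p0,s['contact_force'])
Rt=tool(-4.6,50)
for p in([620,-184,111.5],[635.2,-185,93.4]): print(*rv(R0,p0,Rt,p))
snap('side','side2'); snap('top','top2')
crop('side2',160,60,460,285,2.6,'s2')
crop('top2',300,100,460,300,3,'t2')
```

```text
3.9 [ -1.4566   4.2276  18.7769 134.3323 -70.6898   9.7411 169.3452] [ 539.2474 -176.6101  214.1949] [-0.0043  0.1679  0.3316]
[ 0.0005 -0.0028 -0.0004] [ 0.0022 -0.0018  0.1744]
[ 0.0005 -0.0028 -0.0004] [ 0.0016 -0.0016  0.206 ]
```

View pics/s2.png

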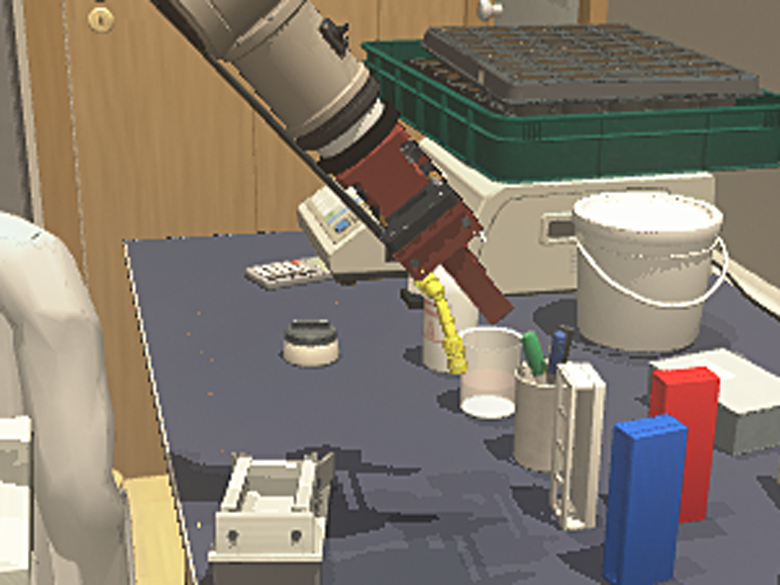

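View pics/t2.png

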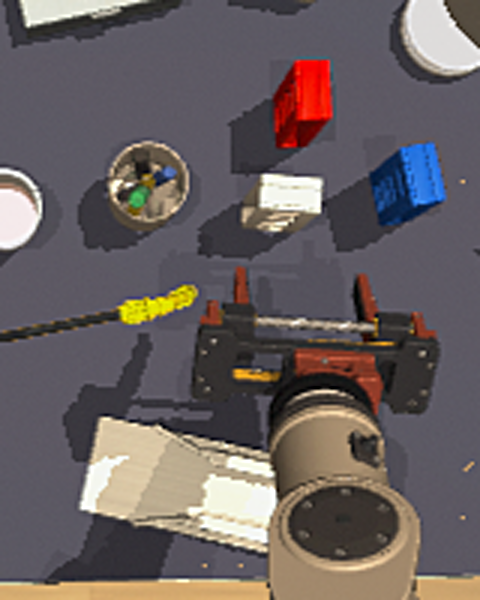

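```bash
cat > fk.py <<'E'
import numpy as np, itertools
from scipy.spatial.transform import Rotation as Ro
from scipy.optimize import least_squares
D=[eval(l) for l in open('log.txt')]
D.append(([-74.2603,27.3721,1.2799,89.1717,-0.6576,63.5594,-4.7602],[251.9411,625.6265,221.7733],[[-0.9276,0.3735,-0.0005],[0.3735,0.9276,-0.0016],[-0.0001,-0.0017,-1.]]))
def fk(q,p,sg):
    H,L1,L2,L3,ox,b0,t0,a1,ee,a3=p; q=np.radians(q)*sg
    R=Ro.from_euler('z',b0+q[0]); x=np.array([0,0,H])+R.apply([a1,0,0])
    R=R*Ro.from_euler('y',q[1])*Ro.from_euler('z',q[2]); x=x+R.apply([ee,0,L1])
    R=R*Ro.from_euler('y',q[3])*Ro.from_euler('z',q[4]); x=x+R.apply([a3,0,L2])
    R=R*Ro.from_euler('y',q[5]); x=x+R.apply([ox,0,L3]); R=R*Ro.from_euler('z',t0+q[6])
    return x,R.as_matrix()
def fit():
    best=None
    for s in itertools.product([1,-1],repeat=4):
        sg=np.array([s[0],1,s[1],1,s[2],1,s[3]])
        def f(p):
            o=[]
            for q,x,R in D:
                X,RR=fk(q,p,sg); o+=list((X-x)/10)+list(((RR-np.array(R))*20).ravel())
            return np.array(o+[1e-2*p[4],1e-2*p[7],1e-2*p[8],1e-2*p[9]])
        for b in(0,1.57,-1.57,3.14):
          for tt in(0,1.57,-1.57,3.14):
            r=least_squares(f,[300,540,478,300,0,b,tt,0,0,0],x_scale=[10,10,10,10,10,.1,.1,10,10,10],max_nfev=60)
            if best is None or r.cost<best[0]: best=(r.cost,sg,r.x,r.fun)
    return best
if __name__=='__main__':
    np.set_printoptions(precision=3,suppress=True)
    b=fit(); print(b[0],b[1],b[2]); np.savez('fk.npz',sg=b[1],p=b[2])
    for q,x,R in D:
        X,RR=fk(q,b[2],b[1]); print(X-x,np.abs(RR-R).max())
E
python3 fk.py
```

```text
6.652463629591551 [-1  1 -1  1 -1  1 -1] [292.044 569.625 479.271 373.717  -9.72   -0.097   1.487  -4.849 -21.569
  -0.244]
[ 2.049 -2.352  0.632] 0.012295242119537364
[ 2.319 12.863  0.377] 0.06140870305358055
[ 2.4   12.874  0.347] 0.06148207959611881
[-0.226  0.807  0.246] 0.060463006553241334
[ 3.129  0.215 -1.602] 0.01227351210995642
```

```bash
sed -i 's/H,L1,L2,L3,ox,b0,t0,a1,ee,a3=p/H,L1,L2,L3,ox,b0,t0,a1,ee,a3,y1,y2,y3=p/; s/R.apply(\[a1,0,0\])/R.apply([a1,y1,0])/; s/R.apply(\[ee,0,L1\])/R.apply([ee,y2,L1])/; s/R.apply(\[a3,0,L2\])/R.apply([a3,y3,L2])/; s/300,540,478,300,0,b,tt,0,0,0\]/300,540,478,300,0,b,tt,0,0,0,-70,0,0]/; s/10,10,10\],max/10,10,10,10,10,10],max/; s/1e-2\*p\[9\]/1e-2*p[9],1e-2*p[10],1e-2*p[11],1e-2*p[12]/' fk.py; python3 fk.py
```

```text
0.0924245525535771 [-1  1 -1  1 -1  1 -1] [287.945 546.506 472.834 342.106  -2.095  -0.001   1.57   -0.544  -4.038
   0.325 -31.17  -28.574  -1.684]
[-0.024 -0.168 -0.08 ] 0.00018148217495911334
[0.032 0.101 0.104] 0.0008769684350090207
[0.03  0.102 0.104] 0.000877873480027748
[-0.062  0.19  -0.122] 0.0008630421058117912
[ 0.113  0.158 -0.007] 0.00016050638130499228
```

```bash
cat > ik.py <<'E'
from fk import *
b=np.load('fk.npz');SG,P=b['sg'],b['p']
lo=np.array([-169.35,-19.33,-80.79,13.8,-78.32,9.67,-169.56]);hi=np.array([169.35,120.38,83.38,139.57,258.32,109.79,169.56])
def ik(x,R,q0=None,n=25,seed=0,reg=0.0,m=1.0):
    rng=np.random.default_rng(seed);out=[]
    starts=[q0] if q0 is not None else []
    starts+= [rng.uniform(lo,hi) for _ in range(n)]
    for s in starts:
        def f(q):
            X,RR=fk(q,P,SG); v=Ro.from_matrix(RR.T@R).as_rotvec()
            r=np.concatenate([(X-x)/10,v*20])
            if reg and q0 is not None: r=np.concatenate([r,reg*(q-q0)])
            return r
        r=least_squares(f,np.clip(s,lo+m+.01,hi-m-.01),bounds=(lo+m,hi-m),x_scale=30.,max_nfev=80)
        X,RR=fk(r.x,P,SG); e=np.linalg.norm(X-x); a=np.degrees(np.linalg.norm(Ro.from_matrix(RR.T@R).as_rotvec()))
        out.append((e,a,r.x))
    return out
E
python3 - <<'E'
from h import *
from ik import *
for al in(40,50,60,70):
    Rt=tool(-4.6,al); tcp=np.array([623,-184,108])+19*Rt[:,2]
    for fl in(1,-1):
        Rt=tool(-4.6,al,fl)
        print(al,fl); 
        for e,a,q in sorted(ik(tcp,Rt,n=14),key=lambda o:o[0]+o[1])[:6]:
            if e+a<1: print('   ',round(e,2),round(a,2),q.round(0))
E
```

```text
40 1
    0.0 0.0 [ 74.  61. -78. 130. 133.  46.  -0.]
    0.0 0.0 [ 74.  61. -78. 130. 133.  46.  -0.]
    0.0 0.0 [ 51.  36. -43. 131. 164.  29. -52.]
    0.0 0.0 [ -24.   42.   50.  135.  219.   51. -135.]
    0.0 0.0 [   2.   30.   16.  134.  204.   36. -109.]
    0.0 0.0 [ 75.  64. -80. 130. 132.  48.   3.]
40 -1
    0.0 0.0 [  8.  30.   8. 133. 200.  34.  77.]
    0.0 0.0 [-22.  40.  47. 135. 217.  49.  48.]
50 1
    0.0 0.0 [ 26.  27. -14. 127. 184.  12. -84.]
    0.0 0.0 [ 68.  48. -70. 125. 112.  34.   7.]
    0.0 0.0 [ 62.  41. -60. 125. 117.  26.  -3.]
    0.0 0.0 [ 72.  57. -79. 125. 110.  44.  15.]
    0.0 0.0 [ 72.  58. -80. 125. 110.  45.  15.]
50 -1
    0.0 0.0 [  71.   53.  -76.  125.  111.   40. -168.]
    0.0 0.0 [  8.  26.   8. 128. 214.  17.  63.]
    0.0 0.0 [ 53.  35. -48. 125. 127.  19. 163.]
    0.0 0.0 [  71.   55.  -77.  125.  111.   41. -167.]
    0.35 0.24 [  71.   55.  -77.  125.  111.   42. -168.]
60 1
    0.0 0.0 [ 42.  30. -36. 120.  68.  13.  36.]
    0.0 0.0 [ 39.  29. -32. 120.  64.  11.  39.]
    0.0 0.0 [ 63.  43. -65. 119.  84.  33.  29.]
    0.0
[... 246 characters left out ...]
-76.  11.  -9.]
    0.0 0.0 [  0.  26.  16. 122. -77.  11.  -8.]
    0.0 0.0 [  0.  26.  16. 122. -77.  11.  -8.]
    0.0 0.0 [  40.   29.  -33.  120.   65.   11. -142.]
70 1
    0.0 0.0 [ 38.  30. -32. 113.  33.  24.  68.]
    0.0 0.0 [ 17.  27.  -6. 114.  -0.  19.  98.]
    0.0 0.0 [ 42.  32. -38. 113.  40.  26.  64.]
    0.0 0.0 [ 63.  49. -73. 111.  70.  48.  43.]
70 -1
    0.0 0.0 [  50.   36.  -50.  112.   51.   31. -125.]
    0.0 0.0 [-32.  45.  65. 117. -77.  45. -17.]
    0.0 0.0 [  66.   55.  -79.  111.   76.   55. -139.]
    0.0 0.0 [  0.  27.  15. 115. -28.  21. -57.]
    0.0 0.0 [  37.   30.  -32.  113.   33.   24. -111.]
    0.29 0.28 [  53.   38.  -55.  112.   56.   34. -129.]
```

Run:
```python
from h import *
from ik import *
q0=np.array([17,27,-6,114,0,19,98.])
def show(x,R,tag):
    e,a,q=ik(x,R,q0=q0,n=0,reg=0.002)[0]; print(tag,round(e,2),round(a,2),q.round(0))
for al in(62,65,68,70):
    Rt=tool(-4.6,al); show(np.array([623,-184,112])+19*Rt[:,2],Rt,al)
for L in((470,-320),(450,-300),(430,-350),(520,-360)):
  for az in(-35,-60,-80):
    for p in(130,140,145):
        Rt=tool(az,p); show(np.array([*L,20])+19*Rt[:,2],Rt,(L,az,p))
```

```text
62 0.04 0.04 [ 33.  27. -25. 119.  40.  11.  62.]
65 0.0 0.0 [ 19.  26.  -8. 118.  -1.  12.  99.]
68 0.0 0.0 [ 18.  26.  -6. 116.  -0.  17.  98.]
70 0.0 0.0 [ 17.  26.  -6. 114.  -0.  20.  98.]
((470, -320), -35, 130) 0.01 0.0 [28. 55.  4. 81. -6. 84. 88.]
((470, -320), -35, 140) 0.01 0.0 [28. 61.  3. 74. -6. 96. 88.]
((470, -320), -35, 145) 0.01 0.0 [ 28.  64.   3.  70.  -6. 101.  88.]
((470, -320), -60, 130) 0.01 0.0 [ 35.  54.   2.  84. -16.  81.  75.]
((470, -320), -60, 140) 0.01 0.0 [ 37.  59.   1.  77. -18.  92.  75.]
((470, -320), -60, 145) 0.01 0.0 [ 38.  62.   0.  73. -18.  97.  75.]
((470, -320), -80, 130) 0.0 0.0 [ 41.  51.   1.  89. -25.  75.  66.]
((470, -320), -80, 140) 0.01 0.0 [ 44.  57.  -1.  83. -27.  84.  66.]
((470, -320), -80, 145) 0.01 0.0 [ 45.  60.  -2.  80. -27.  89.  66.]
((450, -300), -35, 130) 0.01 0.0 [27. 53.  3. 86. -6. 81. 88.]
((450, -300), -35, 140) 0.01 0.0 [28. 59.  3. 79. -6. 93. 88.]
((450, -300), -35, 145) 0.01 0.0 [28. 62.  3. 75. -6. 98. 88.]
((450, -300), -60, 130) 0.0 0.0 [ 35.  52.   2.  89. -17.  78.  76.]
((450, -300), -60, 140) 0.01 0.0 
[... 860 characters left out ...]

((430, -350), -80, 145) 0.01 0.0 [ 48.  59.  -0.  81. -26.  90.  70.]
((520, -360), -35, 130) 0.01 0.01 [29. 60.  4. 70. -5. 91. 88.]
((520, -360), -35, 140) 0.01 0.01 [ 29.  66.   4.  61.  -6. 103.  88.]
((520, -360), -35, 145) 0.35 0.24 [ 28.  69.   6.  57.  -7. 109.  89.]
((520, -360), -60, 130) 0.01 0.0 [ 36.  58.   2.  72. -16.  87.  73.]
((520, -360), -60, 140) 0.01 0.01 [ 37.  65.   0.  64. -17.  99.  73.]
((520, -360), -60, 145) 0.01 0.01 [ 38.  68.  -0.  60. -18. 104.  72.]
((520, -360), -80, 130) 0.01 0.0 [ 41.  56.   0.  78. -25.  80.  63.]
((520, -360), -80, 140) 0.01 0.01 [ 44.  61.  -2.  72. -26.  90.  63.]
((520, -360), -80, 145) 0.01 0.01 [ 45.  64.  -3.  68. -27.  95.  62.]
```

Run:
```python
from h import *
s=state();R0=s['ee_rot'];p0=s['position']
for p,al in(([530,-178,300],78),([590,-181,240],72)): print(*rv(R0,p0,tool(-4.6,al),p))
```

```text
[0.     0.0755 0.0009] [-0.0608 -0.0014 -0.0947]
[0.0001 0.0588 0.0009] [-0.0723  0.0008  0.0179]
```

move_arm(rot=[[0,0.03,0.001],[0,0.0755,0.001],[0,0.0755,0.001],[0,0.0755,0.001],[0,0.0755,0.001],[0,0.0755,0.001]], linear=[[-0.061,-0.001,-0.095],[-0.061,-0.001,-0.095],[-0.061,-0.001,-0.095],[-0.061,-0.001,-0.095],[-0.061,-0.001,-0.095],[-0.061,-0.001,-0.095]], jaw=[-1,-1,-1,-1,-1,-1])

```text
t: 4.6
position: [529.2, -183.1, 305.2]
ee_rot: [[-0.972, 0.087, 0.218], [0.085, 0.996, -0.02], [-0.219, -0.001, -0.976]]
contact_force: [0.0, 0.6, -0.2]
gripper_width: 87.5
```

Run:
```python
from h import *
s=log();R0=s['ee_rot'];p0=s['position']; print(s['t'],s['joints'],p0)
Rt=tool(-4.6,68); g=np.array([623,-184,112])
for d in(-90,-60,19): print(*rv(R0,p0,Rt,g+d*Rt[:,2]))
```

```text
4.6 [-13.8736   5.1103  30.1028 110.0221  -6.0776  53.2723 103.9601] [ 529.1835 -183.1002  305.2039]
[-0.0005 -0.0261 -0.001 ] [-0.0459  0.0095  0.1602]
[-0.0005 -0.0261 -0.001 ] [-0.0524  0.0097  0.1997]
[-0.0005 -0.0261 -0.001 ] [-0.0695  0.01    0.3036]
```

Run:
```python
from h import *
from ik import *
s=state();R0=s['ee_rot'];p0=s['position'];q0=s['joints']
Rt=tool(-4.6,70); g=np.array([623,-184,112])
for d in(-90,-40,19): 
    x=g+d*Rt[:,2]; print(*rv(R0,p0,Rt,x),x); e,a,q=ik(x,Rt,q0=q0,n=0,reg=.002)[0]; print(e,a,q.round(0)); q0=q
```

```text
[-0.0005 -0.0205 -0.0011] [-0.05    0.0096  0.1596] [ 592.3173 -181.5313  196.5723]
0.0029075699001772396 0.002217070406447887 [ -7.  15.  24. 116. -18.  32. 114.]
[-0.0005 -0.0205 -0.0011] [-0.0586  0.0098  0.2257] [ 609.3633 -182.9028  149.5877]
0.0010684025224997494 0.0008790127997238449 [ -4.  21.  20. 116. -23.  27. 118.]
[-0.0005 -0.0205 -0.0011] [-0.0687  0.01    0.3037] [ 629.4775 -184.5212   94.1458]
0.0011407275069628157 0.0010059670177097384 [  1.  27.  15. 115. -27.  21. 122.]
```

move_arm(rot=[[-0.0005,-0.0205,-0.001],[-0.0005,-0.0205,-0.001],[-0.0005,-0.0205,-0.001],[-0.0005,-0.0205,-0.001],[-0.0005,-0.0205,-0.001]], linear=[[-0.05,0.01,0.06],[-0.05,0.01,0.12],[-0.05,0.01,0.1596],[-0.05,0.01,0.1596],[-0.05,0.01,0.1596]], jaw=[-1,-1,-1,-1,-1])

```text
t: 5.1
position: [592.7, -176.5, 192.7]
ee_rot: [[-0.937, 0.076, 0.34], [0.073, 0.997, -0.021], [-0.34, 0.005, -0.94]]
contact_force: [-0.3, 0.3, 0.4]
gripper_width: 88.1
```

Run:
```python
from h import *
s=log();R0=s['ee_rot'];p0=s['position']; print(s['t'],s['joints'],p0,s['contact_force'])
Rt=tool(-4.6,70); g=np.array([623,-184,112])
for d in(-40,19): 
    x=g+d*Rt[:,2]; print(*rv(R0,p0,Rt,x),x)
snap('side','side3'); snap('top','top3')
crop('side3',240,60,460,285,2.6,'s3')
crop('top3',330,100,460,230,4.5,'t3')
```

```text
5.1 [ -9.4511  15.829   26.1006 116.0697 -20.6587  31.5259 116.1679] [ 592.7285 -176.4854  192.687 ] [-0.3372  0.294   0.4135]
[ 0.001  -0.0003  0.0004] [-0.0018 -0.0071  0.0617] [ 609.3633 -182.9028  149.5877]
[ 0.001  -0.0003  0.0004] [-0.002  -0.0076  0.1404] [ 629.4775 -184.5212   94.1458]
```

View pics/s3.png

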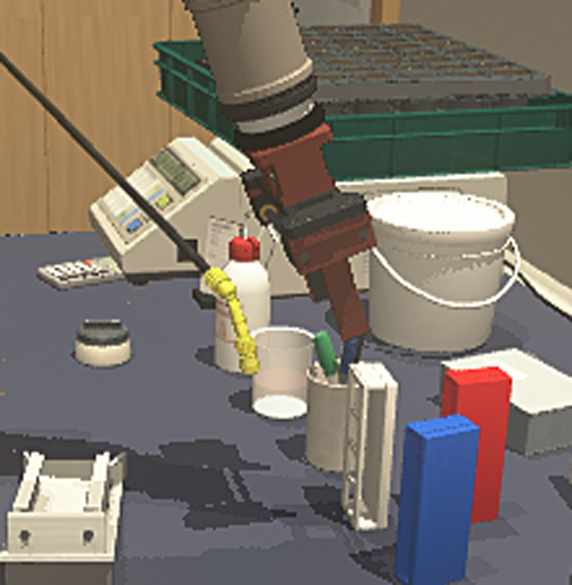

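View pics/t3.png

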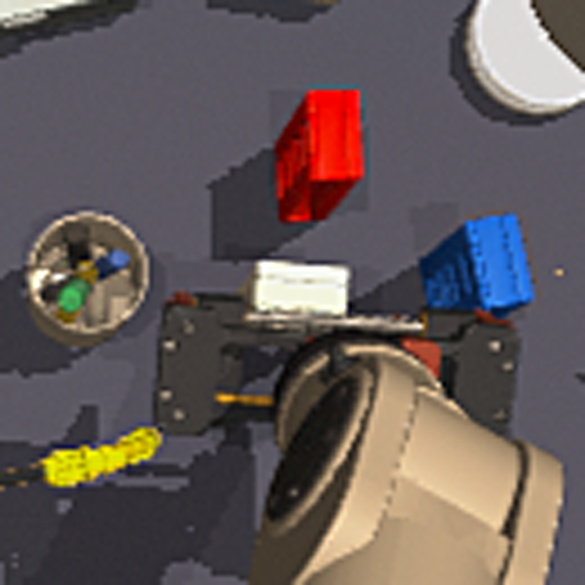

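move_arm(rot=[[0.001,0,0],[0.001,0,0],[0.001,0,0],[0.001,0,0],[0.001,0,0],[0.001,0,0]], linear=[[-0.002,-0.007,0.035],[-0.002,-0.0075,0.062],[-0.002,-0.0075,0.09],[-0.002,-0.0075,0.12],[-0.002,-0.0075,0.14],[-0.002,-0.0075,0.14]], jaw=[-1,-1,-1,-1,-1,-1])

```text
t: 5.8
position: [629.4, -184.0, 93.1]
ee_rot: [[-0.937, 0.079, 0.339], [0.075, 0.997, -0.026], [-0.34, 0.001, -0.94]]
contact_force: [-1.0, -0.0, -0.3]
gripper_width: 87.8
```

Run:
```python
from h import *
s=log(); print(s['t'],s['joints'],s['position'],s['contact_force'])
snap('side','side4'); 
crop('side4',300,130,440,285,4,'s4')
```

```text
5.8 [ -1.7297  27.2054  17.6893 115.0603 -30.5     21.6806 124.9586] [ 629.4223 -183.9729   93.1003] [-1.0195 -0.0085 -0.3171]
```

View pics/s4.png

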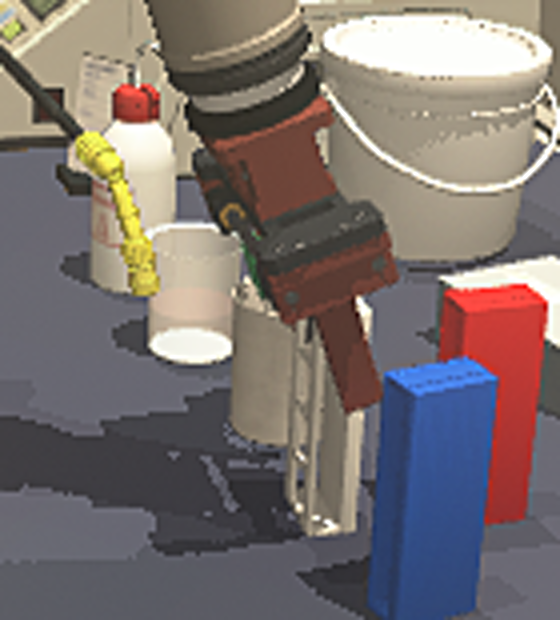

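move_arm(rot=[[0,0,0],[0,0,0],[0,0,0],[0,0,0],[0,0,0],[0,0,0]], linear=[[0,0,0],[0,0,0],[0,0,0],[0,0,0],[0,0,0],[0,0,0]], jaw=[1,1,1,1,1,1], squeeze=20)

```text
t: 6.45
position: [629.4, -184.3, 93.6]
ee_rot: [[-0.937, 0.08, 0.34], [0.076, 0.997, -0.026], [-0.341, 0.001, -0.94]]
contact_force: [-1.4, 0.1, 3.4]
gripper_width: 52.1
```

Run:
```python
from h import *
from ik import *
t=load('top0'); 
s=state();R0=s['ee_rot'];p0=s['position'];q0=s['joints']
for R,x in((R0,[620,-185,245]),(tool(-30,90),[520,-260,265]),(tool(-60,115),[485,-310,270]),(tool(-80,150),[485,-330,200])):
    print(*rv(R0,p0,R,x)); e,a,q=ik(x,R,q0=q0,n=0,reg=.002)[0]; print(e,a,q.round(0)); q0=q
```

```text
[0. 0. 0.] [-0.0571 -0.0017 -0.194 ]
0.0027410728787847127 0.002158818453675237 [ -9.  15.  25. 110. -16.  39. 111.]
[0.0124 0.0544 0.0698] [ 0.0512 -0.1121 -0.2618]
0.0019303039446461386 0.001494604294042675 [ -7.  18.  35. 101. -11.  64.  92.]
[-0.0068  0.1146  0.1575] [ 0.0876 -0.1823 -0.2821]
0.003224386316996657 0.002032009821190943 [ 10.  33.  36.  85. -25.  93.  80.]
[-0.077   0.1869  0.2114] [ 0.1174 -0.2089 -0.1937]
0.014593690389618464 0.009716395405356336 [ 44.  51.   1.  72. -32. 109.  60.]
```

move_arm(rot=[[0,0,0],[0,0,0],[0,0,0],[0,0,0],[0.012,0.054,0.07],[0.012,0.054,0.07],[0.012,0.054,0.07],[0.012,0.054,0.07],[0.012,0.054,0.07],[0.012,0.054,0.07]], linear=[[-0.01,0,-0.03],[-0.03,-0.001,-0.09],[-0.057,-0.002,-0.15],[-0.057,-0.002,-0.194],[0.051,-0.112,-0.262],[0.051,-0.112,-0.262],[0.051,-0.112,-0.262],[0.051,-0.112,-0.262],[0.051,-0.112,-0.262],[0.051,-0.112,-0.262]], jaw=[1,1,1,1,1,1,1,1,1,1])

```text
t: 7.45
position: [520.1, -259.4, 264.1]
ee_rot: [[-0.867, 0.498, 0.002], [0.498, 0.867, 0.002], [-0.001, 0.003, -1.0]]
contact_force: [0.5, -0.8, -1.7]
gripper_width: 51.6
```

Run:
```python
from h import *
from ik import *
s=log();R0=s['ee_rot'];p0=s['position'];q0=s['joints']; print(s['t'],q0,p0,s['contact_force'],s['gripper_width'])
snap('side','side5');crop('side5',240,60,460,285,2.6,'s5')
for R,x in((tool(-60,115),[485,-310,250]),(tool(-80,135),[485,-320,200]),(tool(-80,150),np.array([485,-330,60])+19*tool(-80,150)[:,2])):
    print(*rv(R0,p0,R,x)); e,a,q=ik(x,R,q0=q0,n=0,reg=.002)[0]; print(e,a,q.round(0)); q0=q
```

```text
7.45 [-10.6574  19.048   39.8605 101.6409 -13.6101  64.0756  93.7858] [ 520.0947 -259.4183  264.055 ] [ 0.4572 -0.7536 -1.7458] 51.631954252087084
[-0.0178  0.0679  0.0825] [ 0.007  -0.0818  0.0185]
0.0031951883465116786 0.002050338174615397 [  8.  35.  40.  86. -27.  92.  82.]
[-0.0542  0.1168  0.132 ] [ 0.0005 -0.0936  0.0852]
0.0017118820276101148 0.0010200799729767778 [ 21.  47.  36.  82. -42. 104.  75.]
[-0.0723  0.1555  0.1262] [ 0.0082 -0.0888  0.2845]
0.0012077156398367936 0.000660704337875986 [ 28.  64.  29.  77. -47. 107.  80.]
```

View pics/s5.png

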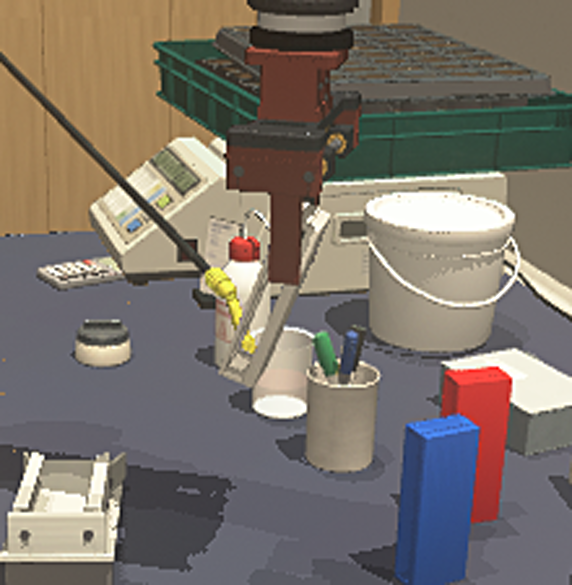

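Run:
```python
from h import *
from ik import *
s=state();R0=s['ee_rot'];p0=s['position'];q0=s['joints']
for R,x in((tool(-55,110),[490,-300,240]),(tool(-75,128),[485,-325,170]),(tool(-75,143),np.array([485,-330,75])+19*tool(-75,143)[:,2])):
    print(*rv(R0,p0,R,x)); e,a,q=ik(x,R,q0=q0,n=0,reg=.002)[0]; print(e,a,q.round(0)); q0=q
```

```text
[-0.0117  0.0547  0.0691] [ 0.0073 -0.0669  0.032 ]
0.0024344628039205418 0.0016559850481945282 [  4.  33.  40.  90. -25.  85.  85.]
[-0.041   0.0999  0.1208] [-0.0034 -0.0994  0.1252]
0.0017382423234767646 0.0010776400409116622 [ 18.  46.  37.  84. -38.  97.  78.]
[-0.0574  0.1393  0.1163] [ 0.0077 -0.0912  0.2672]
0.0011966018598009085 0.0007105085390442069 [ 25.  60.  30.  78. -43. 103.  82.]
```

move_arm(rot=[[-0.006,0.027,0.035],[-0.012,0.055,0.069],[-0.012,0.055,0.069],[-0.012,0.055,0.069],[-0.041,0.1,0.121],[-0.041,0.1,0.121],[-0.041,0.1,0.121],[-0.041,0.1,0.121],[-0.057,0.139,0.116],[-0.057,0.139,0.116],[-0.057,0.139,0.116],[-0.057,0.139,0.116]], linear=[[0.007,-0.067,0.032],[0.007,-0.067,0.032],[0.007,-0.067,0.032],[0.007,-0.067,0.032],[-0.003,-0.099,0.125],[-0.003,-0.099,0.125],[-0.003,-0.099,0.125],[-0.003,-0.099,0.125],[0.008,-0.091,0.2],[0.008,-0.091,0.267],[0.008,-0.091,0.267],[0.008,-0.091,0.267]], jaw=[1,1,1,1,1,1,1,1,1,1,1,1])

```text
t: 8.7
position: [480.8, -314.4, 63.2]
ee_rot: [[-0.156, 0.965, -0.209], [0.583, 0.261, 0.769], [0.797, -0.002, -0.604]]
contact_force: [0.2, -1.2, -0.2]
gripper_width: 52.0
```

Run:
```python
from h import *
from ik import *
s=log();R0=s['ee_rot'];p0=s['position'];q0=s['joints']; print(s['t'],q0,p0,s['contact_force'],s['gripper_width'])
snap('side','side6');crop('side6',240,100,520,310,2.8,'s6')
R=tool(-75,143)
for z in(55,47,35): 
    print(z,*rv(R0,p0,R,np.array([485,-330,z])+19*R[:,2]))
```

```text
8.7 [ 23.5448  60.8712  32.231   79.1169 -44.0846 103.1106  83.036 ] [ 480.8001 -314.4192   63.2441] [ 0.2138 -1.1554 -0.2125] 51.96278884740139
55 [-0.0005  0.0004  0.    ] [-0.0217  0.0001  0.0148]
47 [-0.0005  0.0004  0.    ] [-0.0302  0.0001  0.0213]
35 [-0.0005  0.0004  0.    ] [-0.0429  0.0001  0.0309]
```

View pics/s6.png

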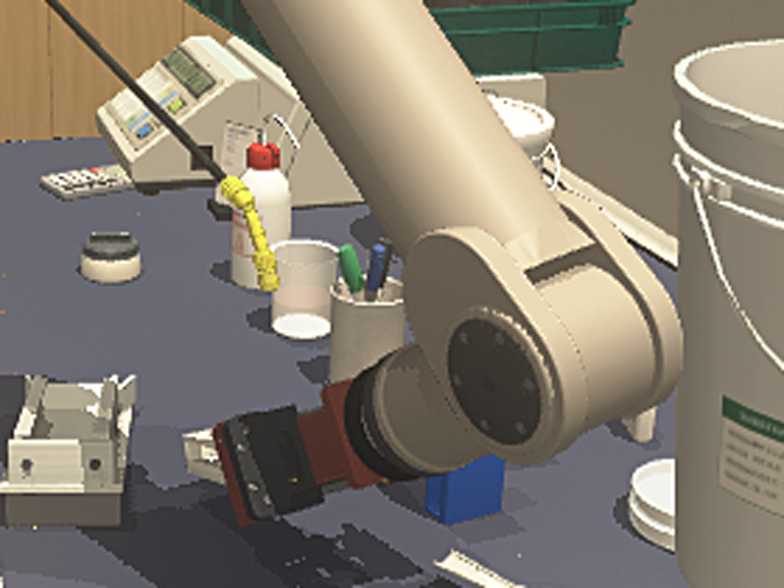

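move_arm(rot=[[0,0,0],[0,0,0],[0,0,0]], linear=[[-0.015,0,0.01],[-0.027,0,0.019],[-0.027,0,0.019]], jaw=[1,1,1])

```text
t: 9.05
position: [482.3, -316.1, 41.3]
ee_rot: [[-0.159, 0.966, -0.205], [0.585, 0.26, 0.768], [0.795, 0.002, -0.606]]
contact_force: [-0.3, -0.1, -1.4]
gripper_width: 51.6
```

move_arm(rot=[[0,0,0],[0,0,0],[0,0,0],[0,0,0],[0,0,0],[0,0,0]], linear=[[-0.002,0,0.0015],[-0.004,0,0.003],[-0.008,0,0.006],[-0.012,0,0.009],[-0.016,0,0.012],[-0.016,0,0.012]], jaw=[1,1,1,1,1,1], squeeze=4)

```text
t: 9.65
position: [481.1, -316.3, 23.9]
ee_rot: [[-0.155, 0.966, -0.207], [0.583, 0.259, 0.77], [0.798, -0.001, -0.603]]
contact_force: [0.0, 0.9, -1.5]
gripper_width: 51.9
```

Run:
```python
from h import *
s=log(); print(s['t'],s['joints'],s['position'],s['contact_force'],s['gripper_width'])
snap('side','side7');crop('side7',240,190,360,310,5,'s7')
snap('top','top7');crop('top7',320,130,480,290,4,'t7')
```

```text
9.65 [ 24.1751  63.9366  31.4294  78.4758 -45.031  101.0269  84.0379] [ 481.0653 -316.2906   23.9015] [ 0.0407  0.8771 -1.4752] 51.88736095584792
```

View pics/s7.png

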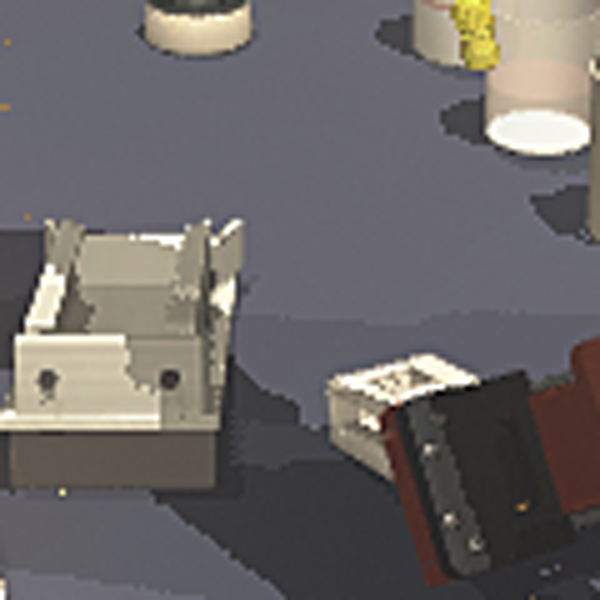

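View pics/t7.png

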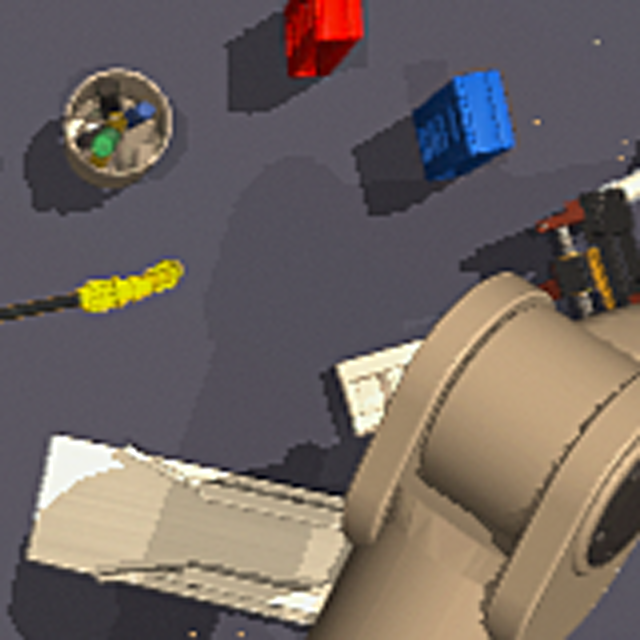

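move_arm(rot=[[0,0,0],[0,0,0],[0,0,0],[0,0,0],[0,0,0],[0,0,0],[0,0,0]], linear=[[-0.004,0,0.003],[-0.008,0,0.006],[-0.013,0,0.0095],[-0.013,0,0.0095],[-0.013,0,0.0095],[-0.013,0,0.0095],[-0.013,0,0.0095]], jaw=[1,1,1,1,-0.2,-0.4,-0.6])

```text
t: 10.45
position: [481.5, -316.7, 12.8]
ee_rot: [[-0.156, 0.966, -0.206], [0.583, 0.259, 0.77], [0.797, -0.0, -0.604]]
contact_force: [0.6, -0.1, 0.1]
gripper_width: 65.3
```

Run:
```python
from h import *
from ik import *
s=log(); print(s['t'],s['joints'],s['position'],s['contact_force'],s['gripper_width'])
snap('side','side8');crop('side8',240,190,360,310,5,'s8')
R0=s['ee_rot'];p0=s['position'];q0=s['joints']
x1=p0-120*R0[:,2]+[0,0,20]; 
for R,x in((R0,x1),(tool(-75,120),x1+[0,20,90]),(tool(-75,90),[480,-300,230])):
    print(x,*rv(R0,p0,R,x)); e,a,q=ik(x,R,q0=q0,n=0,reg=.002)[0]; print(e,a,q.round(0)); q0=q
```

```text
10.45 [ 24.3189  64.7975  31.2072  78.2333 -45.2996 100.424   84.3222] [ 481.4507 -316.7079   12.8135] [ 0.6095 -0.0699  0.0607] 65.31810928227866
[ 506.2102 -409.0923  105.2847] [0. 0. 0.] [ 0.0213 -0.     -0.1761]
0.012592247816521697 0.00867776743228768 [ 40.  62.  12.  60. -31. 109.  69.]
[ 506.2102 -389.0923  195.2847] [-0.     -0.0635 -0.    ] [ 0.1325  0.0069 -0.228 ]
0.0026771881453657356 0.001642255664281806 [ 31.  42.  16.  76. -24.  91.  67.]
[480, -300, 230] [-0.     -0.1468 -0.    ] [ 0.2441  0.0039 -0.1573]
0.004046140988462181 0.003445870249366144 [ 14.  17.  15. 105.  -5.  59.  45.]
```

View pics/s8.png

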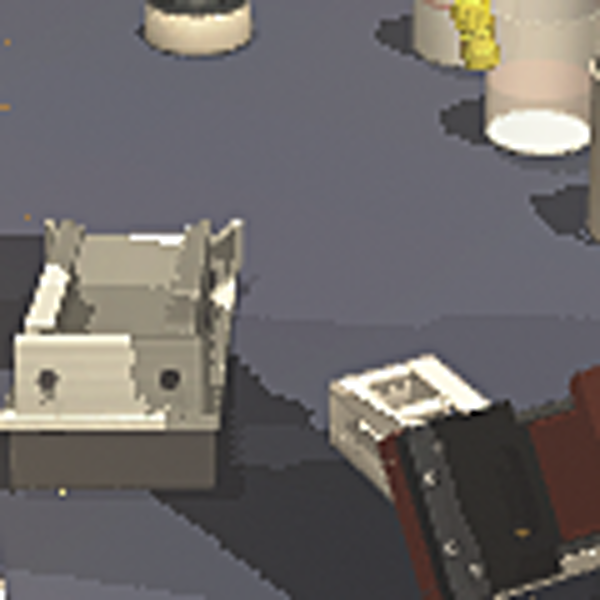

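Run:
```python
from h import *
from ik import *
u=np.array([-.2233,-.9747,0]); m=np.array([388.8,-11.5,0])
q0=np.array([ 14.,17.,15.,105.,-5.,59.,45.])
for d in(85,100,115,130):
  for p in(80,85,90,95,100):
    x=m-d*u+[0,0,4]; R=tool(-102.9,p)
    r=sorted(ik(x,R,q0=q0,n=6,reg=.0005),key=lambda o:o[0]+o[1])[0]; print('place',d,p,x.round(),r[0].round(2),r[1].round(2),r[2].round(0))
# push: tool y along u ; lean toward robot about axis
print()
def push(az,lean,fl=1):
    # tool y = fl*u(az), z tilted inward (toward -perp) by lean
    a=np.radians(az);y=fl*np.array([np.cos(a),np.sin(a),0]); n=np.array([-1,0,0]);n=n-y*(n@y);n/=np.linalg.norm(n)
    z=np.cos(np.radians(lean))*np.array([0,0,-1])+np.sin(np.radians(lean))*n
    return np.c_[np.cross(y,z),y,z]
for d,h in((185,10),(0,10),(-60,20),(-100,26)):
  for fl in(1,-1):
   for lean in(0,10,15,20):
    x=m-d*u+[0,0,h]; R=push(-102.9,lean,fl)
    r=sorted(ik(x,R,q0=q0,n=6,reg=.0005),key=lambda o:o[0]+o[1])[0]; print(d,fl,lean,x.round(),r[0].round(2),r[1].round(2),r[2].round(0))
```

```text
place 85 80 [408.  71.   4.] 0.0 0.0 [-50.  31.  31. 131. -15.  28. -21.]
place 85 85 [408.  71.   4.] 0.0 0.0 [-43.  29.  26. 132. -19.  25. -16.]
place 85 90 [408.  71.   4.] 0.0 0.0 [-35.  27.  20. 134. -23.  23.  -9.]
place 85 95 [408.  71.   4.] 0.0 0.0 [-25.  25.  12. 134. -28.  21.  -1.]
place 85 100 [408.  71.   4.] 0.0 0.0 [-14.  25.   4. 135. -35.  19.   9.]
place 100 80 [411.  86.   4.] 0.0 0.0 [-51.  32.  31. 130. -15.  29. -23.]
place 100 85 [411.  86.   4.] 0.0 0.0 [-45.  29.  26. 131. -19.  26. -17.]
place 100 90 [411.  86.   4.] 0.0 0.0 [-37.  27.  20. 133. -23.  23. -11.]
place 100 95 [411.  86.   4.] 0.0 0.0 [-27.  26.  12. 134. -28.  21.  -3.]
place 100 100 [411.  86.   4.] 0.0 0.0 [-16.  25.   4. 135. -35.  19.   7.]
place 115 80 [414. 101.   4.] 0.0 0.0 [-52.  32.  30. 129. -15.  30. -24.]
place 115 85 [414. 101.   4.] 0.0 0.0 [-46.  29.  26. 131. -19.  27. -19.]
place 115 90 [414. 101.   4.] 0.0 0.0 [-38.  27.  20. 132. -23.  24. -12.]
place 115 95 [414. 101.   4.] 0.0 0.0 [-29.  26.  13. 133. -28.  21.  -4.]
place 115 100 [414. 101.   4.] 0.0 0.0 [-19.  25.   4
[... 1996 characters left out ...]
 -8. 125.   2.  42.  78.]
-60 -1 20 [375. -70.  20.] 0.0 0.0 [ 10.  31.  -8. 121.   1.  48.  79.]
-100 1 0 [ 366. -109.   26.] 0.01 0.0 [-24.  25.  38. 138. -36.  27. -59.]
-100 1 10 [ 366. -109.   26.] 0.0 0.0 [-29.  34.  47. 131. -37.  42. -56.]
-100 1 15 [ 366. -109.   26.] 0.0 0.0 [-28.  37.  48. 127. -35.  48. -57.]
-100 1 20 [ 366. -109.   26.] 0.0 0.0 [-27.  40.  47. 124. -33.  54. -59.]
-100 -1 0 [ 366. -109.   26.] 0.0 0.0 [ 14.  21.  -8. 136.   7.  24.  78.]
-100 -1 10 [ 366. -109.   26.] 0.0 0.0 [ 14.  25.  -7. 128.   3.  37.  82.]
-100 -1 15 [ 366. -109.   26.] 0.0 0.0 [ 14.  27.  -6. 125.   2.  43.  83.]
-100 -1 20 [ 366. -109.   26.] 0.0 0.0 [ 14.  30.  -6. 121.   2.  49.  83.]
```

Run:
```python
from h import *
s=state();R0=s['ee_rot'];p0=s['position']
for R,x in((R0,p0-75*R0[:,2]),(tool(-75,118),[495,-375,150]),(tool(-75,90),[475,-291,190])): print(np.round(x),*rv(R0,p0,R,x))
```

```text
[ 497. -374.   58.] [0. 0. 0.] [-0.   0.  -0.1]
[ 495 -375  150] [-0.    -0.069 -0.   ] [ 0.0976 -0.0027 -0.174 ]
[ 475 -291  190] [-0.     -0.1468 -0.    ] [ 0.2096  0.0005 -0.1145]
```

move_arm(rot=[[0,0,0],[0,0,0],[0,0,0],[0,-0.035,0],[0,-0.069,0],[0,-0.069,0],[0,-0.147,0],[0,-0.147,0],[0,-0.147,0],[0,-0.147,0],[0,-0.147,0],[0,-0.147,0]], linear=[[0,0,-0.025],[0,0,-0.06],[0,0,-0.1],[0.05,-0.001,-0.14],[0.098,-0.003,-0.174],[0.098,-0.003,-0.174],[0.21,0,-0.115],[0.21,0,-0.115],[0.21,0,-0.115],[0.21,0,-0.115],[0.21,0,-0.115],[0.21,0,-0.115]], jaw=[-0.8,-1,-1,-1,-1,-1,-1,-1,-1,-1,-1,-1])

```text
t: 11.7
position: [474.9, -290.9, 190.7]
ee_rot: [[-0.259, 0.966, 0.0], [0.966, 0.259, 0.0], [0.0, 0.0, -1.0]]
contact_force: [0.2, -1.0, -0.1]
gripper_width: 87.7
```

Run:
```python
from h import *
s=log(); print(s['t'],s['joints'],s['position'],s['contact_force'],s['gripper_width'])
snap('side','side9');crop('side9',220,180,380,310,5,'s9')
snap('top','top9');crop('top9',320,150,480,300,5,'t9')
```

```text
11.7 [-15.4082  25.7877  53.5472 109.8873 -24.7853  56.6866  64.4987] [ 474.8793 -290.8937  190.6613] [ 0.2231 -0.9669 -0.0904] 87.7004241082073
```

View pics/s9.png

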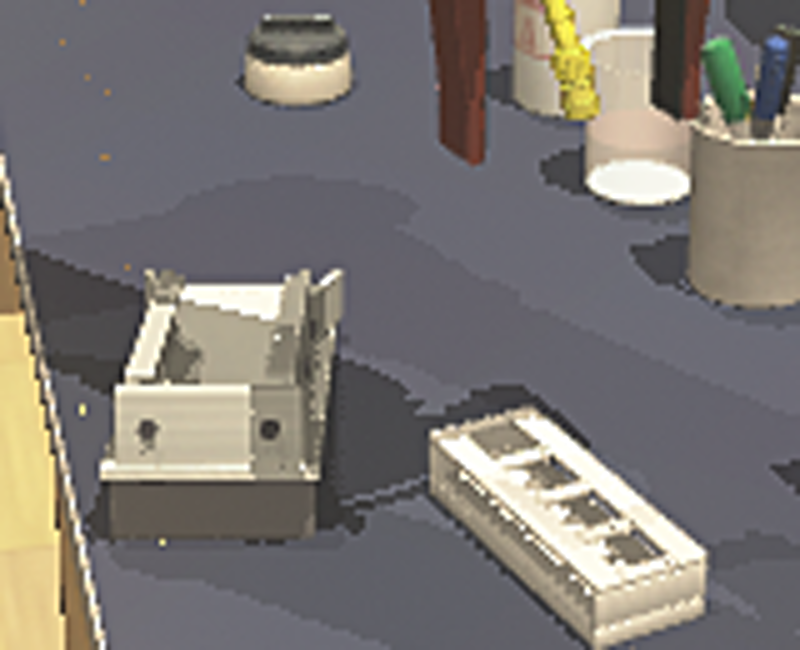

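View pics/t9.png

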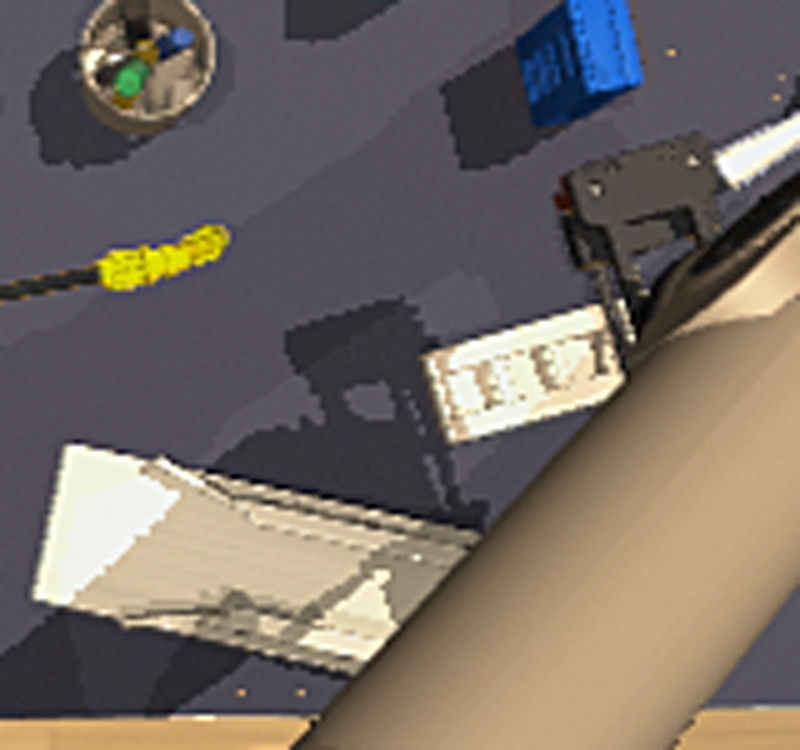

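Run:
```python
from h import *
from scipy.optimize import least_squares
s=load('side9');t=load('top9')
for px in((306,266.4),(326.6,261),(361.4,290.6),(339,298)): print(onz(s,*px,30))
for px in((306,278),(339.4,309.6)): print('b',onz(s,*px,0))
for px in((405.6,220.6),(440.6,210.6),(410,238.4)): print('t',onz(t,*px,30))
# fit: corners (along,across)
def C(p,a,c,z): x,y,th=p; return np.array([x+a*np.cos(th)-c*np.sin(th),y+a*np.sin(th)+c*np.cos(th),z])
obs=[(s,-70,-26,30,306,266.4),(s,-70,26,30,326.6,261),(s,70,26,30,361.4,290.6),(s,70,-26,30,339,298),(s,-70,-26,0,306,278),(s,70,-26,0,339.4,309.6),(t,-70,26,30,405.6,220.6),(t,-70,-26,30,410,238.4)]
f=lambda p:np.concatenate([proj(c,C(p,a,k,z))-(u-.5,v-.5) for c,a,k,z,u,v in obs])
r=least_squares(f,[475,-291,np.radians(-75)],x_scale=[1,1,.01]);print(r.x,np.degrees(r.x[2]),r.fun.round(1))
```

```text
[ 434.1362 -232.6583   30.    ]
[ 483.9969 -219.6403   30.    ]
[ 518.8848 -353.9902   30.    ]
[ 467.6241 -369.1428   30.    ]
b [ 434.7301 -230.7599    0.    ]
b [ 470.6944 -364.7162    0.    ]
t [ 479.7383 -221.4208   30.    ]
t [ 506.0748 -319.2389   30.    ]
t [ 430.3871 -232.2296   30.    ]
[ 475.72   -291.7879   -1.3143] -75.30631086321277 [-0.3  0.1 -0.1  0.1  0.2  0.2  0.4 -0.4 -0.4  0.6 -0.4  1.1 -1.  -0.7
 -0.1 -0.4]
```

move_arm(rot=[[0,0,0],[0,0,0],[0,0,0],[0,0,0],[0,0,0],[0,0,0],[0,0,0],[0,0,0],[0,0,0],[0,0,0],[0,0,0]], linear=[[-0.001,0.001,0.06],[-0.001,0.001,0.12],[-0.001,0.001,0.18],[-0.001,0.001,0.22],[-0.001,0.001,0.247],[-0.001,0.001,0.247],[-0.001,0.001,0.247],[-0.001,0.001,0.247],[-0.001,0.001,0.247],[-0.001,0.001,0.247],[-0.001,0.001,0.247]], jaw=[-1,-1,-1,-1,-1,-1,1,1,1,1,1], squeeze=25)

```text
t: 12.9
position: [475.7, -291.9, 5.4]
ee_rot: [[-0.259, 0.966, 0.001], [0.966, 0.259, -0.001], [-0.001, 0.0, -1.0]]
contact_force: [0.9, 0.3, 0.9]
gripper_width: 51.8
```

Run:
```python
from h import *
from ik import *
s=log(); print(s['t'],s['joints'],s['position'],s['contact_force'],s['gripper_width'])
R0=s['ee_rot'];p0=s['position'];q0=s['joints']
u=np.array([-.2233,-.9747,0]); m=np.array([388.8,-11.5,0])
def sl(d,h): # d uphill along horizontal
    return m+d*u+[0,0,h]
R=tool(-102.9,90)
for Rr,x in((R0,p0+[0,0,150]),(tool(-90,90),[420,-230,150]),(R,sl(160,130)),(R,sl(80,90)),(R,sl(20,75)),(R,sl(-20,55)),(R,sl(-60,30)),(R,sl(-95,20)),(R,sl(-97,6))):
    w,l=rv(R0,p0,Rr,x); e,a,q=ik(x,Rr,q0=q0,n=0,reg=.002)[0]; q0=q
    el=fk(q,P,SG); print(np.round(x),w,l,e.round(2),q.round(0))
```

```text
12.9 [ -3.3711  40.2105  38.2575 115.7031 -40.4744  37.9244  76.6152] [ 475.7404 -291.9051    5.3858] [0.8604 0.3212 0.9057] 51.82448765814461
[ 476. -292.  155.] [0. 0. 0.] [-0.0003  0.     -0.2   ] 0.0 [-13.  28.  51. 111. -27.  53.  66.]
[ 420 -230  150] [0.0001 0.0002 0.0417] [ 0.0987 -0.0504 -0.193 ] 0.0 [-26.  23.  60. 122. -26.  49.  49.]
[ 353. -167.  130.] [0.0001 0.0002 0.0775] [ 0.2024 -0.115  -0.1664] 0.01 [-44.  19.  73. 134. -27.  44.  35.]
[371. -89.  90.] [0.0001 0.0002 0.0775] [ 0.2967 -0.065  -0.1132] 0.0 [-49.  23.  65. 136. -35.  39.  31.]
[384. -31.  75.] [0.0001 0.0002 0.0775] [ 0.3675 -0.0276 -0.0933] 0.0 [-55.  26.  63. 136. -39.  38.  25.]
[393.   8.  55.] [0.0001 0.0002 0.0775] [ 0.4146 -0.0026 -0.0667] 0.0 [-56.  29.  58. 136. -44.  36.  23.]
[402.  47.  30.] [0.0001 0.0002 0.0775] [ 0.4618  0.0223 -0.0334] 0.0 [-57.  32.  53. 135. -49.  34.  22.]
[410.  81.  20.] [0.0001 0.0002 0.0775] [ 0.503   0.0442 -0.0202] 0.0 [-60.  34.  51. 134. -51.  34.  19.]
[410.  83.   6.] [0.0001 0.0002 0.0775] [ 0.5054  0.0454 -0.0015] 0.0 [-58.  36.  48. 134. -54.  33.  21.]
```

Run:
```python
from h import *
s=load('side9')
for h in(0,80,120,140,160,200,260,342): print(h,(proj(s,[474.9,-290.9,190.7+h])))
crop('side9',280,20,420,220,3,'s9b')
# stand rail ht etc
```

```text
0 [333.4447 206.2699]
80 [334.4943 167.4777]
120 [335.044  147.1623]
140 [335.3254 136.7619]
160 [335.6113 126.1946]
200 [336.1972 104.5429]
260 [337.1127  70.7073]
342 [338.4408  21.6226]
```

View pics/s9b.png

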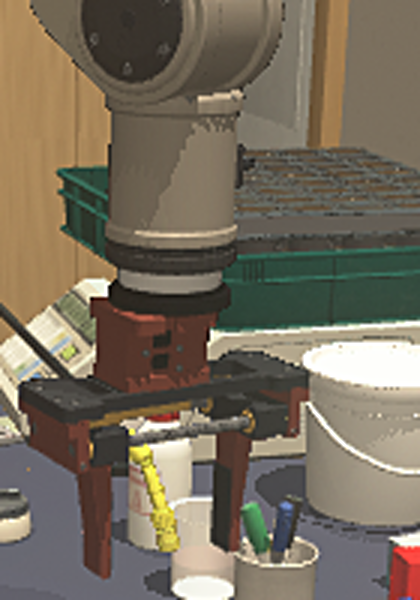

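Run:
```python
from h import *
s=state();R0=s['ee_rot'];p0=s['position']
u=np.array([-.2233,-.9747,0]); m=np.array([388.8,-11.5,0])
sl=lambda d,h:m+d*u+[0,0,h]
R=tool(-102.9,90)
for n,Rr,x in(('A',R0,p0+[0,0,150]),('B',tool(-90,90),[420,-230,150]),('C',R,sl(160,130)),('D',R,sl(80,88)),('E',R,sl(20,58)),('F',R,sl(0,48)),('G',R,sl(-20,38)),('H',R,sl(-60,25)),('I',R,sl(-97,18))):
    print(n,*rv(R0,p0,Rr,x))
```

```text
A [0. 0. 0.] [-0.0003  0.     -0.2   ]
B [0.0001 0.0002 0.0417] [ 0.0987 -0.0504 -0.193 ]
C [0.0001 0.0002 0.0775] [ 0.2024 -0.115  -0.1664]
D [0.0001 0.0002 0.0775] [ 0.2967 -0.065  -0.1106]
E [0.0001 0.0002 0.0775] [ 0.3675 -0.0276 -0.0706]
F [0.0001 0.0002 0.0775] [ 0.3911 -0.0151 -0.0573]
G [0.0001 0.0002 0.0775] [ 0.4146 -0.0026 -0.044 ]
H [0.0001 0.0002 0.0775] [ 0.4618  0.0223 -0.0268]
I [0.0001 0.0002 0.0775] [ 0.5054  0.0454 -0.0175]
```

move_arm(rot=[[0,0,0],[0,0,0],[0,0,0],[0,0,0],[0,0,0.042],[0,0,0.042],[0,0,0.042],[0,0,0.0775],[0,0,0.0775],[0,0,0.0775],[0,0,0.0775],[0,0,0.0775]], linear=[[0,0,-0.04],[0,0,-0.1],[0,0,-0.16],[0,0,-0.2],[0.05,-0.025,-0.197],[0.099,-0.05,-0.193],[0.099,-0.05,-0.193],[0.15,-0.083,-0.18],[0.2,-0.115,-0.166],[0.2,-0.115,-0.166],[0.2,-0.115,-0.166],[0.2,-0.115,-0.166]], jaw=[1,1,1,1,1,1,1,1,1,1,1,1])

```text
t: 14.1
position: [355.0, -170.1, 130.0]
ee_rot: [[0.222, 0.975, 0.002], [0.975, -0.222, -0.002], [-0.002, 0.003, -1.0]]
contact_force: [-0.3, -0.5, -0.9]
gripper_width: 52.2
```

Run:
```python
from h import *
s=log(); print(s['t'],s['joints'],s['position'],s['ee_rot'],s['contact_force'],s['gripper_width'])
snap('side','side10');crop('side10',200,130,360,310,4,'s10')
R0=s['ee_rot'];p0=s['position']
u=np.array([-.2233,-.9747,0]); m=np.array([388.8,-11.5,0])
sl=lambda d,h:m+d*u+[0,0,h]
R=tool(-102.9,90)
for n,Rr,x in(('D',R,sl(80,88)),('E',R,sl(20,58)),('F',R,sl(0,48)),('G',R,sl(-20,38)),('H',R,sl(-60,25)),('I',R,sl(-97,18))):
    print(n,*rv(R0,p0,Rr,x))
```

```text
14.1 [-42.1051  18.036   70.1041 133.5619 -25.2751  42.8013  33.2697] [ 354.9586 -170.1077  130.0218] [[ 0.2223  0.975   0.0021]
 [ 0.975  -0.2223 -0.0023]
 [-0.0017  0.0025 -1.    ]] [-0.2684 -0.4608 -0.8565] 52.1824420904695
D [0.0004 0.0003 0.0002] [ 0.1097 -0.0033  0.0558]
E [0.0004 0.0003 0.0002] [ 0.1897 -0.0033  0.0957]
F [0.0004 0.0003 0.0002] [ 0.2164 -0.0033  0.109 ]
G [0.0004 0.0003 0.0002] [ 0.2431 -0.0033  0.1223]
H [0.0004 0.0003 0.0002] [ 0.2965 -0.0033  0.1395]
I [0.0004 0.0003 0.0002] [ 0.3458 -0.0033  0.1488]
```

View pics/s10.png

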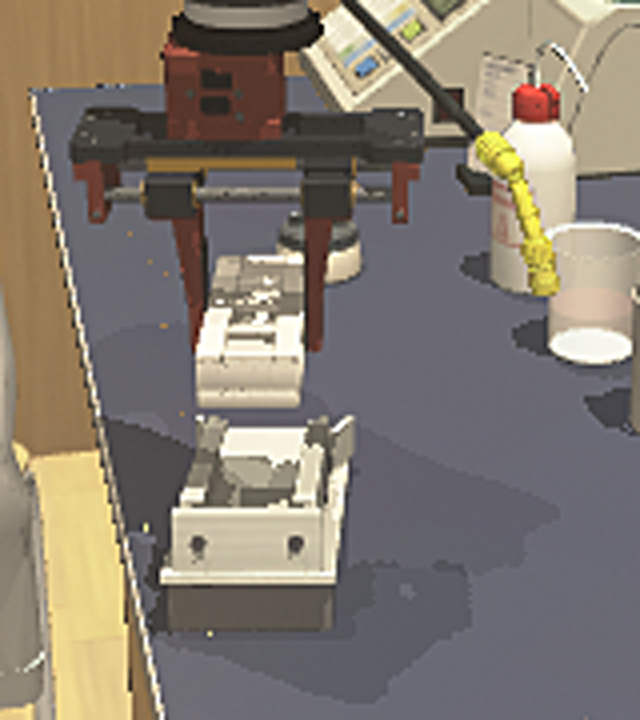

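move_arm(rot=[[0,0,0],[0,0,0],[0,0,0],[0,0,0],[0,0,0],[0,0,0],[0,0,0],[0,0,0],[0,0,0],[0,0,0]], linear=[[0.05,-0.003,0.027],[0.11,-0.003,0.056],[0.15,-0.003,0.076],[0.19,-0.003,0.096],[0.216,-0.003,0.109],[0.243,-0.003,0.122],[0.27,-0.003,0.131],[0.297,-0.003,0.1395],[0.346,-0.003,0.149],[0.346,-0.003,0.149]], jaw=[1,1,1,1,1,1,1,1,1,1])

```text
t: 15.15
position: [411.1, 88.6, 16.6]
ee_rot: [[0.217, 0.976, 0.001], [0.976, -0.217, 0.0], [0.0, 0.001, -1.0]]
contact_force: [0.2, -0.9, -1.8]
gripper_width: 51.8
```

Run:
```python
from h import *
s=log(); print(s['t'],s['joints'],s['position'],s['ee_rot'],s['contact_force'],s['gripper_width'])
snap('side','side11');crop('side11',200,130,360,310,4,'s11')
snap('top','top11');crop('top11',220,160,440,300,3.6,'t11')
R0=s['ee_rot'];p0=s['position']
u=np.array([-.2233,-.9747,0]); m=np.array([388.8,-11.5,0])
sl=lambda d,h:m+d*u+[0,0,h]
R=tool(-102.9,90)
print(*rv(R0,p0,R,sl(-97,6)))
```

```text
15.15 [-58.4923  33.5235  47.7107 133.7821 -49.886   32.282   16.5385] [411.1432  88.6352  16.582 ] [[ 0.2174  0.9761  0.0007]
 [ 0.9761 -0.2174  0.0001]
 [ 0.0002  0.0007 -1.    ]] [ 0.1965 -0.9445 -1.8207] 51.81558164146031
[ 0.0001 -0.      0.001 ] [-0.0075  0.0007  0.0141]
```

View pics/s11.png

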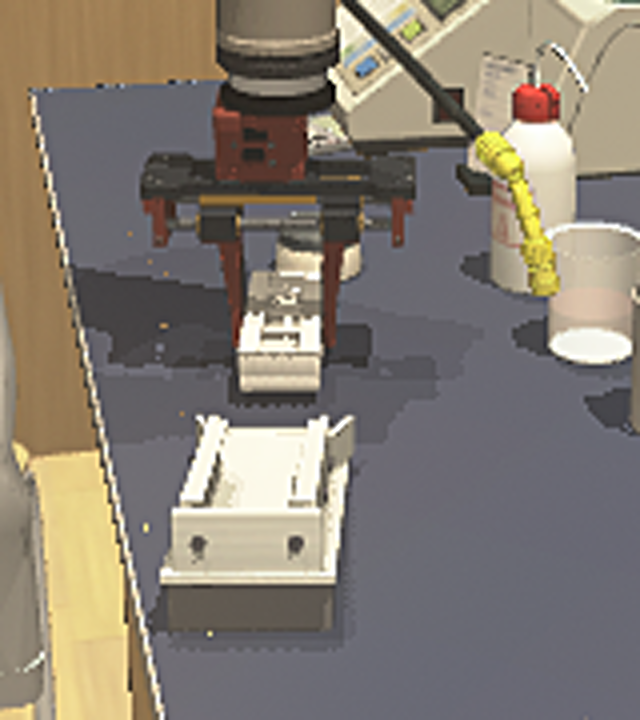

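View pics/t11.png

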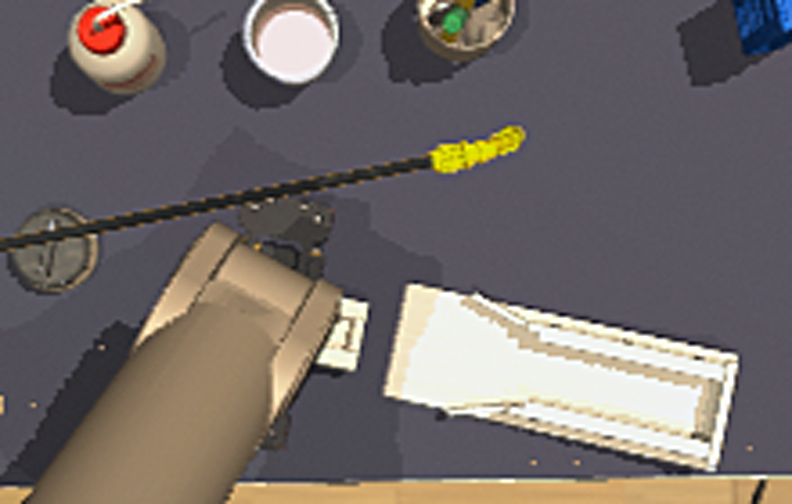

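move_arm(rot=[[0,0,0.001],[0,0,0.001],[0,0,0.001],[0,0,0.001],[0,0,0.001],[0,0,0.001],[0,0,0.001],[0,0,0.001],[0,0,0.001],[0,0,0.001]], linear=[[-0.015,0.001,0],[-0.03,0.001,0.004],[-0.03,0.001,0.009],[-0.03,0.001,0.0138],[-0.03,0.001,0.0138],[-0.03,0.001,0.0138],[-0.03,0.001,0.0138],[-0.03,0.001,0.0138],[-0.03,0.001,0.0138],[-0.03,0.001,0.0138]], jaw=[1,1,1,1,1,1,0,-0.5,-0.8,-0.8])

```text
t: 16.25
position: [405.0, 62.1, 7.1]
ee_rot: [[0.229, 0.973, 0.0], [0.973, -0.229, -0.001], [-0.001, 0.001, -1.0]]
contact_force: [1.2, -0.7, 0.1]
gripper_width: 72.1
```

Run:
```python
from h import *
from ik import *
s=log(); print(s['t'],s['joints'],s['position'],s['contact_force'],s['gripper_width'])
R0=s['ee_rot'];p0=s['position'];q0=s['joints']
u=np.array([-.2233,-.9747,0]); m=np.array([388.8,-11.5,0])
sl=lambda d,h:m+d*u+[0,0,h]
def push(lean,fl):
    y=fl*u/np.linalg.norm(u); n=np.array([-1,0,0.]);n=n-y*(n@y);n/=np.linalg.norm(n)
    z=np.cos(np.radians(lean))*np.array([0,0,-1.])+np.sin(np.radians(lean))*n
    return np.c_[np.cross(y,z),y,z]
for fl in(1,-1):
    q0=s['joints']
    seq=[(push(0,fl),sl(-80,42)),(push(-8,fl),sl(-168,42)),(push(-8,fl),sl(-170,12)),(push(-8,fl),sl(-140,12)),(push(0,fl),sl(-50,12)),(push(5,fl),sl(0,14)),(push(8,fl),sl(60,24)),(push(8,fl),sl(100,30))]
    for R,x in seq:
        e,a,q=ik(x,R,q0=q0,n=0,reg=.002)[0]; q0=q; print(fl,x.round(),*rv(R0,p0,R,x),e.round(2),q.round(0))
snap('side','side12');crop('side12',200,130,360,310,4,'s12')
```

```text
16.25 [-53.9176  33.5855  45.6454 135.2193 -51.6137  30.2132  20.7528] [405.0039  62.0566   7.0603] [ 1.1976 -0.68    0.1341] 72.0912294204816
1 [407.  66.  42.] [0.0002 0.0001 0.249 ] [ 0.0062  0.0008 -0.0466] 0.01 [-69.  45.  71. 134. -62.  49. -56.]
1 [426. 152.  42.] [-0.0172  0.0176  0.2486] [ 0.1235  0.0001 -0.0467] 0.0 [-83.  47.  72. 134. -69.  43. -65.]
1 [427. 154.  12.] [-0.0172  0.0176  0.2486] [ 0.1262  0.0001 -0.0067] 0.0 [-81.  49.  67. 135. -75.  41. -62.]
1 [420. 125.  12.] [-0.0172  0.0176  0.2486] [ 0.0862  0.0003 -0.0067] 0.0 [-78.  48.  67. 137. -76.  39. -57.]
1 [400.  37.  12.] [0.0002 0.0001 0.249 ] [-0.0338  0.001  -0.0065] 0.0 [-63.  47.  67. 136. -68.  46. -48.]
1 [389. -12.  14.] [ 0.0111 -0.0109  0.2489] [-0.1004  0.0015 -0.0091] 0.0 [-54.  47.  66. 134. -63.  50. -44.]
1 [375. -70.  24.] [ 0.0176 -0.0174  0.2486] [-0.1804  0.0019 -0.0224] 0.0 [-46.  47.  67. 133. -58.  53. -40.]
1 [ 366. -109.   30.] [ 0.0176 -0.0174  0.2486] [-0.2338  0.0023 -0.0303] 0.0 [-41.  47.  68. 133. -56.  53. -36.]
-1 [407.  66.  42.] [-0.0001  0.0002 -0.251 ] [ 0.0062  0.0008 -0.0466] 0.0 [-42.  22.  29. 133. -22.  29.  82.]
-1 [426. 152.  42.] [-0.0176 -0.0172 -0.2505] [ 0.1235  0.0001 -0.0467] 0.0 [-60.  24.  34. 134. -22.  21.  68.]
-1 [427. 154.  12.] [-0.0176 -0.0172 -0.2505] [ 0.1262  0.0001 -0.0067] 0.0 [-55.  28.  28. 134. -25.  17.  70.]
-1 [420. 125.  12.] [-0.0176 -0.0172 -0.2505] [ 0.0862  0.0003 -0.0067] 0.0 [-51.  26.  27. 136. -25.  15.  73.]
-1 [400.  37.  12.] [-0.0001  0.0002 -0.251 ] [-0.0338  0.001  -0.0065] 0.0 [-34.  25.  23. 135. -25.  23.  88.]
-1 [389. -12.  14.] [ 0.0109  0.0111 -0.2508] [-0.1004  0.0015 -0.0091] 0.0 [-26.  26.  24. 133. -24.  30.  95.]
-1 [375. -70.  24.] [ 0.0174  0.0176 -0.2505] [-0.1804  0.0019 -0.0224] 0.0 [-18.  26.  25. 132. -21.  35. 101.]
-1 [ 366. -109.   30.] [ 0.0174  0.0176 -0.2505] [-0.2338  0.0023 -0.0303] 0.0 [-14.  26.  27. 131. -20.  35. 105.]
```

View pics/s12.png

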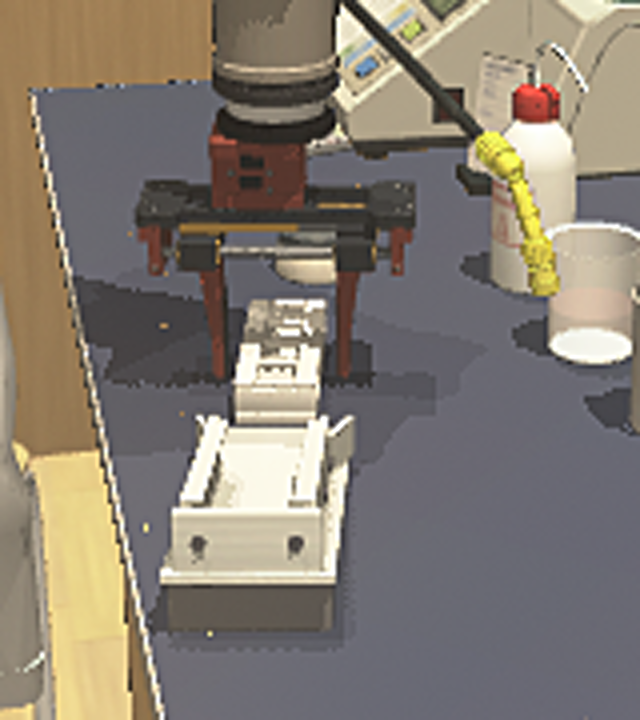

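move_arm(rot=[[0,0,0],[0,0,0],[0,0,-0.12],[0,0,-0.251],[0,0,-0.251],[0,0,-0.251],[0,0,-0.251],[0,0,-0.251],[0,0,-0.251],[0,0,-0.251],[0,0,-0.251],[0,0,-0.251],[0,0,-0.251],[0,0,-0.251],[0,0,-0.251]], linear=[[0,0,-0.025],[0,0,-0.044],[0,0,-0.044],[0,0,-0.044],[0,0,-0.044],[0,0,-0.044],[0,0,-0.044],[0,0,-0.044],[0,0,-0.044],[0,0,-0.044],[0,0,-0.044],[0,0,-0.044],[0,0,-0.044],[0,0,-0.044],[0,0,-0.044]], jaw=[-0.8,-0.8,-0.8,-0.5,0,0.5,1,1,1,1,1,1,1,1,1])

```text
t: 17.8
position: [404.9, 61.9, 40.0]
ee_rot: [[-0.974, 0.226, 0.0], [0.226, 0.974, -0.001], [-0.0, -0.001, -1.0]]
contact_force: [0.7, 0.2, 0.4]
gripper_width: 0.2
```

```bash
cat >> h.py <<'E'
U=np.array([-.2233,-.9747,0]); M=np.array([388.8,-11.5,0])
sl=lambda d,h:M+d*U+[0,0,h]
def push(lean,fl=-1):
    y=fl*U/np.linalg.norm(U); n=np.array([-1,0,0.]);n=n-y*(n@y);n/=np.linalg.norm(n)
    z=np.cos(np.radians(lean))*np.array([0,0,-1.])+np.sin(np.radians(lean))*n
    return np.c_[np.cross(y,z),y,z]
E
python3 - <<'E'
from h import *
s=log(); print(s['t'],s['joints'],s['position'],s['ee_rot'],s['contact_force'],s['gripper_width'])
R0=s['ee_rot'];p0=s['position']
for l,d,h in((-8,-130,44),(-8,-170,44),(-8,-170,12)): print(*rv(R0,p0,push(l),sl(d,h)))
snap('top','top13');crop('top13',220,160,440,300,3.6,'t13')
snap('side','side13');crop('side13',200,130,360,310,4,'s13')
E
```

```text
17.8 [-40.9429  22.5166  27.9443 133.8097 -22.403   27.9101  82.1315] [404.878   61.8957  40.0114] [[-0.9742  0.2258  0.    ]
 [ 0.2258  0.9742 -0.0011]
 [-0.0003 -0.0011 -1.    ]] [0.7315 0.1713 0.3839] 0.15205739453581688
[-0.0002 -0.0222 -0.0004] [-0.0008  0.0731 -0.0054]
[-0.0002 -0.0222 -0.0004] [-0.0006  0.1265 -0.0055]
[-0.0002 -0.0222 -0.0004] [-0.0006  0.1265  0.0372]
```

View pics/t13.png

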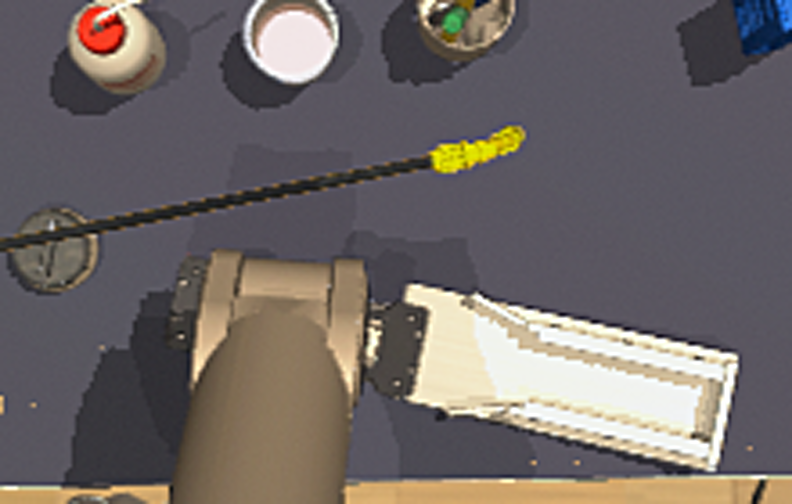

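View pics/s13.png

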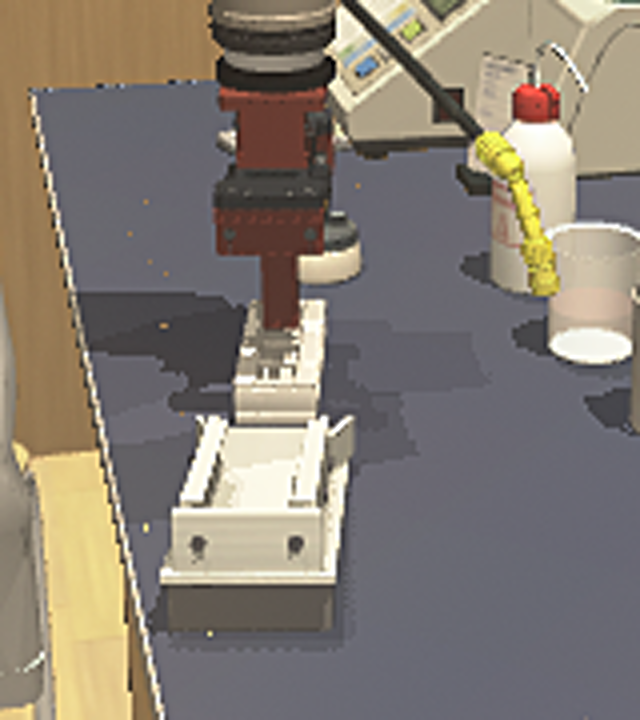

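move_arm(rot=[[0,-0.022,0],[0,-0.022,0],[0,-0.022,0],[0,-0.022,0],[0,-0.022,0],[0,-0.022,0],[0,-0.022,0]], linear=[[-0.001,0.03,-0.005],[-0.001,0.073,-0.0055],[-0.001,0.1265,-0.0055],[-0.001,0.1265,-0.0055],[-0.001,0.1265,0.01],[-0.001,0.1265,0.037],[-0.001,0.1265,0.037]], jaw=[1,1,1,1,1,1,1])

```text
t: 18.6
position: [425.5, 153.4, 10.7]
ee_rot: [[-0.966, 0.224, 0.131], [0.221, 0.975, -0.034], [-0.136, -0.004, -0.991]]
contact_force: [-1.4, -1.2, 0.0]
gripper_width: 0.4
```

Run:
```python
from h import *
s=log(); print(s['t'],s['joints'],s['position'],s['ee_rot'],s['contact_force'],s['gripper_width'])
R0=s['ee_rot'];p0=s['position']
for l,d,h in((-8,-140,12),(-4,-100,12),(0,-50,12),(5,0,14)): print(*rv(R0,p0,push(l),sl(d,h)))
snap('top','top14');crop('top14',220,160,440,300,3.6,'t14')
snap('side','side14');crop('side14',200,130,360,310,4,'s14')
```

```text
18.6 [-54.6446  27.7087  27.4034 133.7668 -23.9713  17.0311  69.1789] [425.4987 153.3625  10.6929] [[-0.9657  0.224   0.1315]
 [ 0.2214  0.9746 -0.0341]
 [-0.1358 -0.0038 -0.9907]] [-1.4119 -1.1918  0.0419] 0.4254804669268482
[-0.0006 -0.0005 -0.    ] [-0.0016 -0.0385 -0.0014]
[-0.0006  0.0106 -0.    ] [-0.0016 -0.0919 -0.0012]
[-0.0006  0.0217 -0.0001] [-0.0016 -0.1585 -0.0009]
[-0.0006  0.0356 -0.0001] [-0.002  -0.2252 -0.0033]
```

View pics/t14.png

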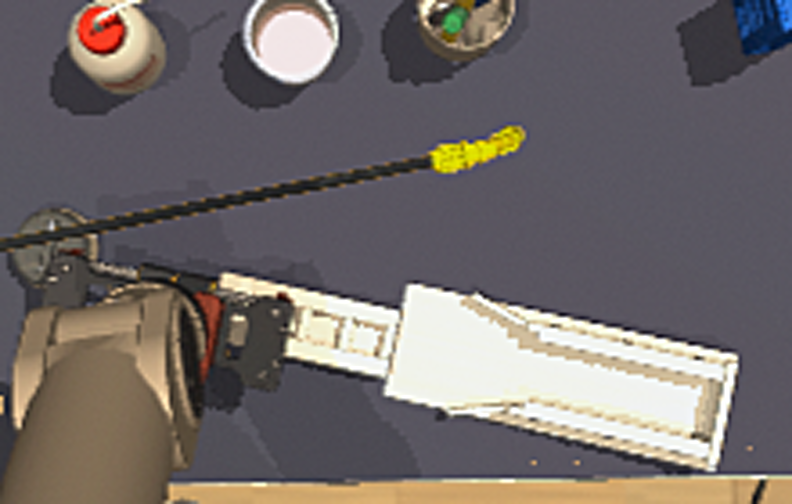

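View pics/s14.png

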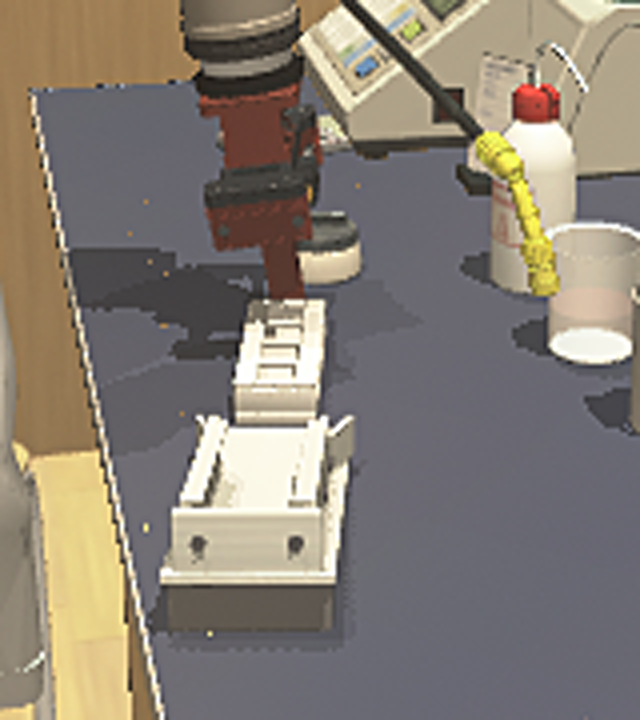

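Run:
```python
from h import *
t=load('top14'); crop('top14',270,225,340,275,11,'t14b')
for px in((331.7,246.9),(327.8,265.6)):
    p=onz(t,*px,30)-M; print(p, 'd',p[:2]@U[:2], 'lat',p[0]*.9747-p[1]*.2233)
```

```text
[21.2986 -4.0343 30.    ] d -0.8237683561951017 lat 21.66057308003261
[-29.821    7.5324  30.    ] d -0.682747415442849 lat -30.748527127114965
```

View pics/t14b.png

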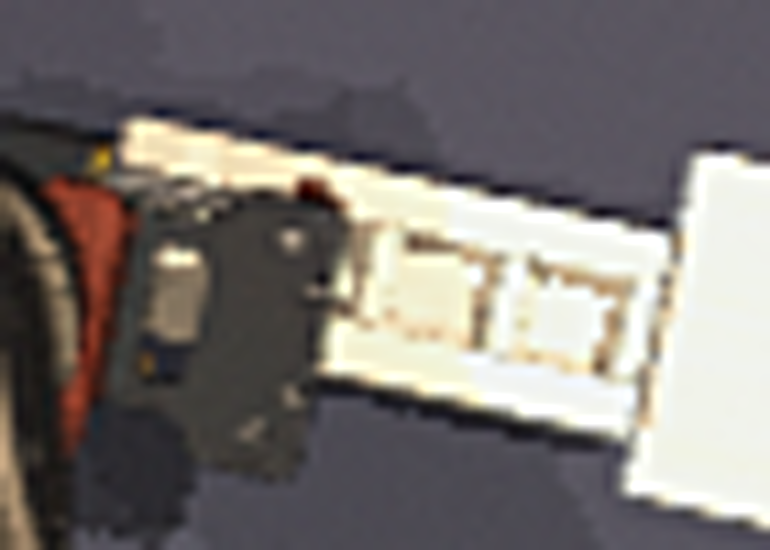

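move_arm(rot=[[0,0,0],[0,0,0],[0,0,0],[0,0.004,0],[0,0.008,0],[0,0.011,0],[0,0.014,0],[0,0.017,0],[0,0.02,0],[0,0.0217,0],[0,0.0217,0]], linear=[[-0.0016,-0.012,-0.001],[-0.0016,-0.024,-0.001],[-0.0016,-0.04,-0.001],[-0.0016,-0.056,-0.001],[-0.0016,-0.072,-0.001],[-0.0016,-0.088,-0.001],[-0.0016,-0.106,-0.001],[-0.0016,-0.124,-0.001],[-0.0016,-0.142,-0.001],[-0.0016,-0.1585,-0.001],[-0.0016,-0.1585,-0.001]], jaw=[1,1,1,1,1,1,1,1,1,1,1])

```text
t: 19.8
position: [400.7, 35.8, 13.5]
ee_rot: [[-0.974, 0.227, 0.002], [0.227, 0.974, -0.002], [-0.002, -0.001, -1.0]]
contact_force: [0.9, -0.6, -0.9]
gripper_width: 0.5
```

Run:
```python
from h import *
s=log(); print(s['t'],s['joints'],s['position'],s['ee_rot'],s['contact_force'],s['gripper_width'])
p=s['position']-M; print('d',p[:2]@U[:2],'lat',p[0]*.9747-p[1]*.2233)
R0=s['ee_rot'];p0=s['position']
for l,d,h in((3,-20,12),(5,10,13),(6,40,17),(8,70,22),(8,90,25)): print(l,d,*rv(R0,p0,push(l),sl(d,h)))
snap('top','top15');crop('top15',270,220,440,300,4.6,'t15')
snap('side','side15');crop('side15',200,130,360,310,4,'s15')
```

```text
19.8 [-32.4507  24.9519  21.8294 135.1084 -23.1662  23.1488  85.8394] [400.6792  35.8148  13.4595] [[-0.9738  0.2273  0.0017]
 [ 0.2273  0.9738 -0.0019]
 [-0.0021 -0.0015 -1.    ]] [ 0.8539 -0.5856 -0.8687] 0.4988318380511664
d -48.77037208179612 lat 1.0132942134099814
3 -20 [-0.0002  0.0087 -0.0007] [ 0.0012 -0.0384  0.002 ]
5 10 [-0.0002  0.0142 -0.0007] [ 0.001  -0.0784  0.0007]
6 40 [-0.0002  0.017  -0.0007] [ 0.0009 -0.1184 -0.0045]
8 70 [-0.0002  0.0226 -0.0007] [ 0.0007 -0.1584 -0.0112]
8 90 [-0.0002  0.0226 -0.0007] [ 0.0006 -0.1851 -0.0151]
```

View pics/t15.png

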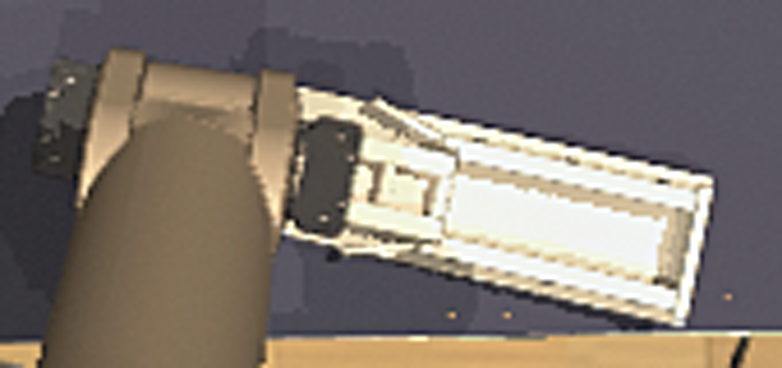

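View pics/s15.png

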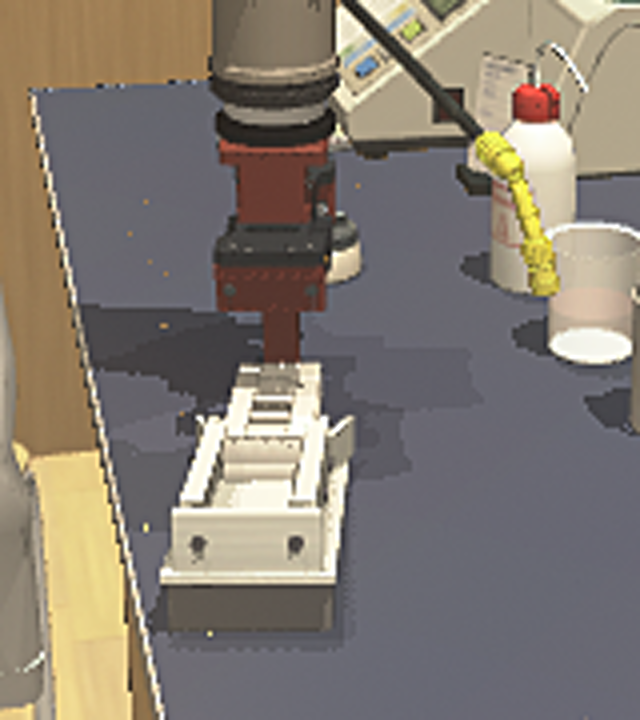

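move_arm(rot=[[0,0.004,0],[0,0.009,0],[0,0.011,0],[0,0.013,0],[0,0.014,0],[0,0.014,0]], linear=[[0.001,-0.019,0.001],[0.001,-0.038,0.001],[0.001,-0.055,0.001],[0.001,-0.07,0.001],[0.001,-0.085,0],[0.001,-0.085,0]], jaw=[1,1,1,1,1,1])

```text
t: 20.5
position: [386.0, -25.1, 13.3]
ee_rot: [[-0.971, 0.225, -0.084], [0.224, 0.974, 0.017], [0.086, -0.002, -0.996]]
contact_force: [-0.7, -0.3, -0.7]
gripper_width: 0.5
```

Run:
```python
from h import *
s=log(); print(s['t'],s['joints'],s['position'],s['contact_force'])
p=s['position']-M; print('d',p[:2]@U[:2],'lat',p[0]*.9747-p[1]*.2233)
R0=s['ee_rot'];p0=s['position']
for l,d,h in((6,40,17),(8,70,22),(8,90,25)): print(l,d,*rv(R0,p0,push(l),sl(d,h)))
snap('top','top16');crop('top16',270,220,440,300,4.6,'t16')
```

```text
20.5 [-22.3268  25.9184  21.5322 133.4287 -22.019   28.8842  94.5342] [385.9528 -25.0579  13.3046] [-0.6814 -0.2982 -0.6781]
d 13.850636161242045 lat 0.2523427774140652
6 40 [-0.0003  0.003  -0.0003] [ 0.0007 -0.0349 -0.0048]
8 70 [-0.0003  0.0086 -0.0003] [ 0.0012 -0.0749 -0.0114]
8 90 [-0.0003  0.0086 -0.0003] [ 0.0015 -0.1016 -0.0153]
```

View pics/t16.png

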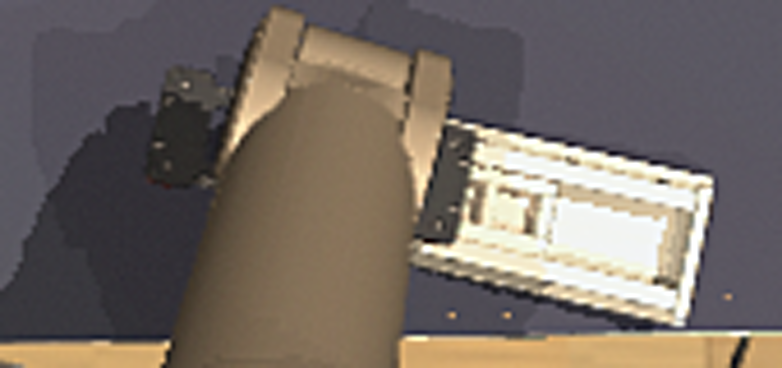

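move_arm(rot=[[0,0.001,0],[0,0.002,0],[0,0.003,0],[0,0.005,0],[0,0.007,0],[0,0.008,0],[0,0.008,0]], linear=[[0.001,-0.014,-0.002],[0.001,-0.028,-0.004],[0.001,-0.042,-0.006],[0.001,-0.056,-0.008],[0.001,-0.07,-0.011],[0.001,-0.08,-0.012],[0.001,-0.08,-0.012]], jaw=[1,1,1,1,1,1,1])

```text
t: 21.25
position: [372.9, -83.8, 22.4]
ee_rot: [[-0.965, 0.225, -0.132], [0.224, 0.974, 0.029], [0.136, -0.002, -0.991]]
contact_force: [-0.0, -0.2, 0.0]
gripper_width: 0.7
```

Run:
```python
from h import *
s=log(); print(s['t'],s['joints'],s['position'],s['contact_force'])
p=s['position']-M; print('d',p[:2]@U[:2],'lat',p[0]*.9747-p[1]*.2233)
snap('top','top17');crop('top17',340,230,440,300,7,'t17')
snap('side','side17');crop('side17',220,190,320,300,6,'s17')
```

```text
21.25 [-15.0827  25.9291  23.2822 131.8182 -19.6142  33.5572 100.9904] [372.8876 -83.7927  22.4141] [-0.0161 -0.2389  0.0476]
d 74.0169459625829 lat 0.633156211031892
```

View pics/t17.png

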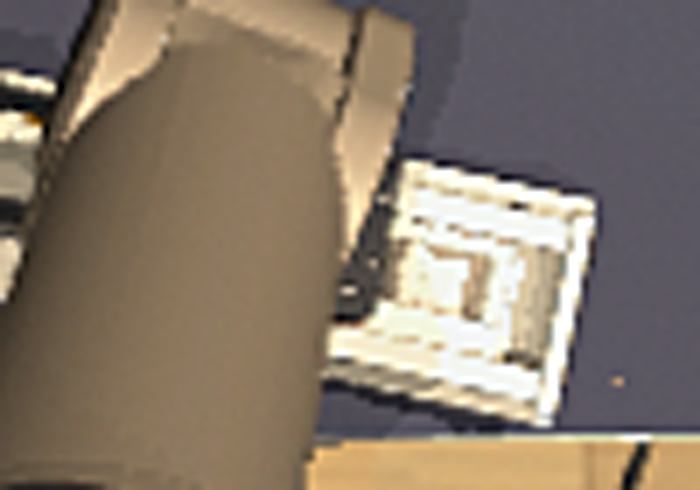

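View pics/s17.png

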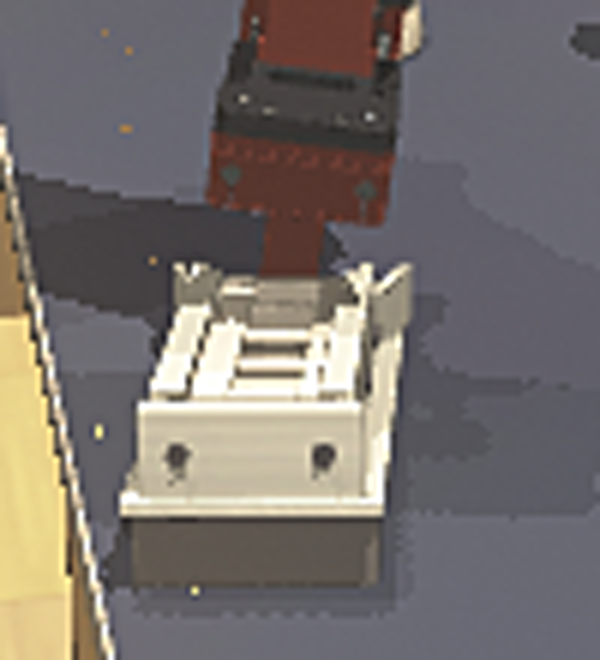

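move_arm(rot=[[0,0,0],[0,0,0],[0,0,0],[0,0,0],[0,0,0]], linear=[[0,-0.005,-0.001],[0,-0.01,-0.0015],[0,-0.014,-0.002],[0,-0.017,-0.0025],[0,-0.017,-0.0025]], jaw=[1,1,1,1,1])

```text
t: 21.85
position: [370.4, -95.0, 24.3]
ee_rot: [[-0.966, 0.224, -0.132], [0.222, 0.975, 0.029], [0.135, -0.001, -0.991]]
contact_force: [0.0, 0.5, 0.1]
gripper_width: 0.2
```

move_arm(rot=[[0,0,0],[0,0,0],[0,0,0]], linear=[[0,-0.0015,0],[0,-0.003,-0.0005],[0,-0.003,-0.0005]], jaw=[1,1,1])

```text
t: 22.15
position: [369.8, -97.3, 24.6]
ee_rot: [[-0.966, 0.224, -0.133], [0.222, 0.975, 0.029], [0.136, -0.002, -0.991]]
contact_force: [0.1, 0.8, 0.9]
gripper_width: 0.6
```

move_arm(rot=[[0,0,0],[0,0,0],[0,0,0]], linear=[[0,-0.0015,0],[0,-0.003,-0.0005],[0,-0.003,-0.0005]], jaw=[1,1,1])

```text
t: 22.45
position: [369.4, -99.5, 24.9]
ee_rot: [[-0.966, 0.224, -0.133], [0.222, 0.975, 0.029], [0.136, -0.001, -0.991]]
contact_force: [0.5, 0.8, 0.2]
gripper_width: 0.7
```

move_arm(rot=[[0,0,0],[0,0,0],[0,0,0]], linear=[[0,-0.0015,0],[0,-0.003,-0.0005],[0,-0.003,-0.0005]], jaw=[1,1,1])

```text
t: 22.75
position: [368.9, -101.7, 25.3]
ee_rot: [[-0.966, 0.224, -0.133], [0.222, 0.975, 0.029], [0.136, -0.001, -0.991]]
contact_force: [-0.9, 0.4, 0.0]
gripper_width: 0.4
```

Run:
```python
from h import *
s=log(); print(s['t'],s['position'],s['contact_force'],s['joints'])
p=s['position']-M; print('d',p[:2]@U[:2])
snap('top','top18');crop('top18',380,245,430,295,14,'t18')
snap('side','side18');crop('side18',230,215,300,285,9,'s18')
```

```text
22.75 [ 368.8855 -101.6913   25.3412] [-0.8862  0.4299  0.0326] [-13.0347  25.631   23.791  131.7293 -18.9628  33.9451 103.0351]
d 92.35640675175951
```

View pics/t18.png

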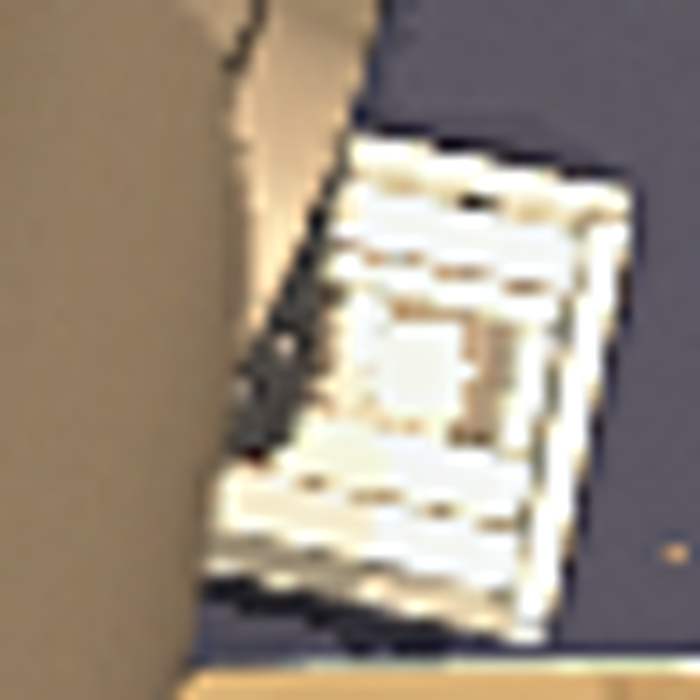

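View pics/s18.png

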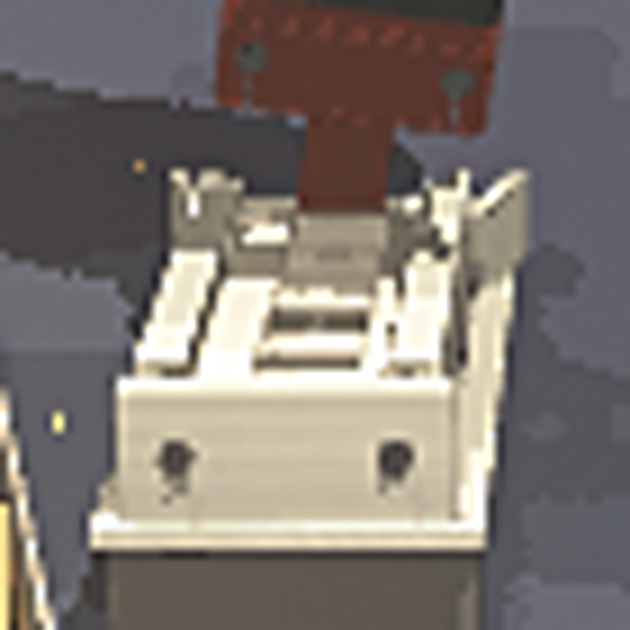

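move_arm(rot=[[0,0,0],[0,0,0],[0,0,0]], linear=[[0,-0.001,0],[0,-0.002,-0.0003],[0,-0.002,-0.0003]], jaw=[1,1,1])

```text
t: 23.15
position: [368.9, -102.5, 25.6]
ee_rot: [[-0.966, 0.223, -0.132], [0.221, 0.975, 0.029], [0.135, -0.001, -0.991]]
contact_force: [0.9, 3.3, -0.8]
gripper_width: 0.2
```

move_arm(rot=[[0,0,0],[0,0,0],[0,0,0]], linear=[[0,-0.001,0],[0,-0.002,-0.0003],[0,-0.002,-0.0003]], jaw=[1,1,1])

```text
t: 23.45
position: [369.1, -102.7, 25.8]
ee_rot: [[-0.966, 0.222, -0.132], [0.22, 0.975, 0.031], [0.136, 0.001, -0.991]]
contact_force: [3.0, 8.4, -1.7]
gripper_width: 0.3
```

move_arm(rot=[[0,0,0],[0,0,0],[0,0,0],[0,0,0],[0,0,0]], linear=[[0,0.003,0],[0,0.006,0],[0,0.012,0],[0,0.027,0],[0,0.027,0]], jaw=[1,1,1,1,1])

```text
t: 23.95
position: [373.3, -83.2, 25.7]
ee_rot: [[-0.966, 0.222, -0.133], [0.22, 0.975, 0.029], [0.136, -0.001, -0.991]]
contact_force: [0.3, -0.1, 0.5]
gripper_width: 0.7
```

Run:
```python
from h import *
from ik import *
s=log(); print(s['t'],s['position'],s['contact_force'],s['joints'])
p=s['position']-M; print('d',p[:2]@U[:2])
snap('top','top19');crop('top19',380,245,430,295,14,'t19')
snap('side','side19');crop('side19',230,215,300,285,9,'s19')
R0=s['ee_rot'];p0=s['position'];q0=s['joints']
for l,x in((4,sl(50,60)),(0,sl(50,110)),(0,sl(60,200))):
    e,a,q=ik(x,push(l),q0=q0,n=0,reg=.002)[0];q0=q; print(np.round(x),*rv(R0,p0,push(l),x),e.round(2),q.round())
```

```text
23.95 [373.2746 -83.2232  25.6985] [ 0.283  -0.0806  0.5144] [-15.3127  25.5213  23.4783 131.7201 -19.2919  34.0404 100.8754]
d 73.37539156666661
[378. -60.  60.] [-0.0002 -0.0106  0.0003] [ 0.0073  0.0311 -0.0452] 0.0 [-21.  19.  26. 133. -16.  34.  94.]
[378. -60. 110.] [-0.0001 -0.0217  0.0003] [ 0.0164  0.0311 -0.1112] 0.0 [-26.  10.  28. 134.  -8.  37.  86.]
[375. -70. 200.] [-0.0001 -0.0217  0.0003] [ 0.0327  0.0177 -0.2301] 0.0 [-26.  -1.  27. 129.   0.  52.  78.]
```

View pics/s19.png

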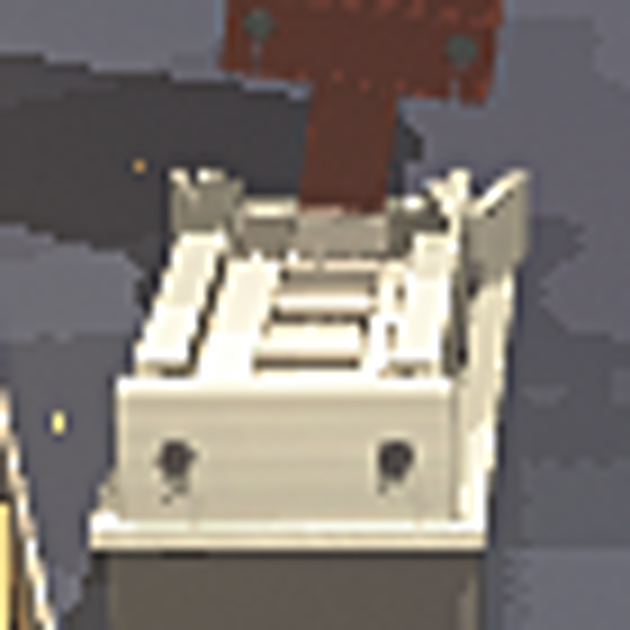

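View pics/t19.png

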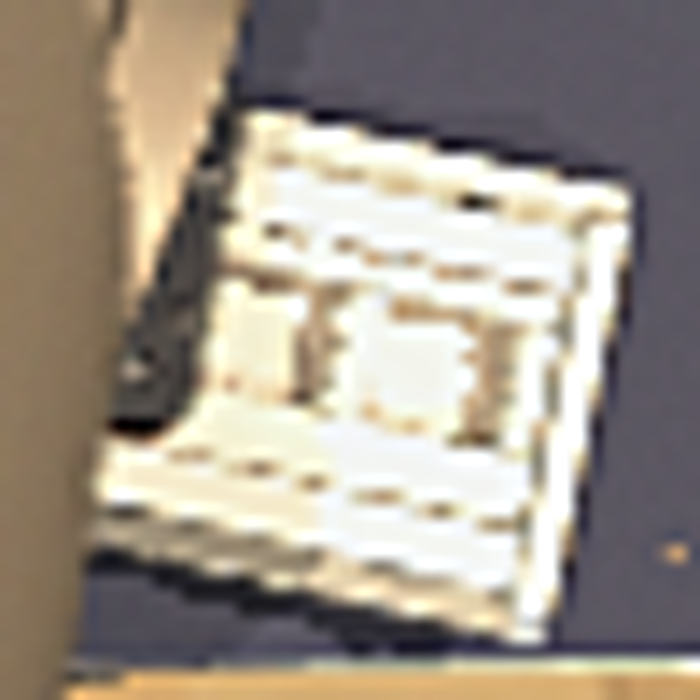

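move_arm(rot=[[0,0,0],[0,-0.01,0],[0,-0.022,0],[0,-0.022,0],[0,-0.022,0],[0,-0.022,0],[0,-0.022,0]], linear=[[0.003,0.025,-0.02],[0.007,0.031,-0.045],[0.016,0.031,-0.11],[0.024,0.025,-0.17],[0.033,0.018,-0.23],[0.033,0.018,-0.23],[0.033,0.018,-0.23]], jaw=[1,1,1,1,1,1,1])

```text
t: 24.75
position: [375.3, -70.8, 200.7]
ee_rot: [[-0.975, 0.223, 0.005], [0.223, 0.975, -0.0], [-0.005, 0.001, -1.0]]
contact_force: [-0.2, 0.2, -1.0]
gripper_width: 0.2
```

Run:
```python
from h import *
from ik import *
s=log(); print(s['t'],s['position'],s['contact_force'],s['joints'])
R0=s['ee_rot'];p0=s['position'];q0=s['joints']
for x in([430,-200,260],[470,-330,300]):
    e,a,q=ik(x,R0,q0=q0,n=0,reg=.002)[0];q0=q; print(np.round(x),*rv(R0,p0,R0,x),e.round(2),q.round())
```

```text
24.75 [375.3445 -70.8494 200.72  ] [-0.1923  0.2198 -1.0394] [-32.1054  -1.6586  33.598  129.5185   1.1637  51.6012  77.8595]
[ 430 -200  260] [0. 0. 0.] [-0.1098 -0.1515 -0.0787] 0.0 [-20.   6.  41. 115.  -4.  60. 100.]
[ 470 -330  300] [0. 0. 0.] [-0.2008 -0.3085 -0.1318] 0.0 [ -4.  16.  41. 100. -12.  68. 118.]
```

move_arm(rot=[[0,0,0],[0,0,0],[0,0,0],[0,0,0],[0,0,0],[0,0,0],[0,0,0],[0,0,0],[0,0,0]], linear=[[-0.05,-0.06,-0.04],[-0.11,-0.15,-0.079],[-0.11,-0.15,-0.079],[-0.15,-0.23,-0.105],[-0.2,-0.308,-0.13],[-0.2,-0.308,-0.13],[-0.2,-0.308,-0.13],[-0.2,-0.308,-0.13],[-0.2,-0.308,-0.13]], jaw=[1,1,1,1,1,1,1,1,1])

```text
t: 25.65
position: [468.7, -328.1, 296.1]
ee_rot: [[-0.975, 0.223, -0.001], [0.223, 0.975, 0.0], [0.001, -0.0, -1.0]]
contact_force: [-0.1, 0.5, 0.1]
gripper_width: 0.6
```

Run:
```python
from h import *
s=log(); print(s['t'],s['position'],s['contact_force'],s['qd'])
snap('side','side20');snap('top','top20');crop('side20',220,205,300,290,8,'s20');crop('top20',330,235,430,295,8,'t20')
a=cv2.imread('pics/top0.png').astype(int);b=cv2.imread('pics/top20.png').astype(int)
for n,(x0,y0,x1,y1) in dict(wash=(236,150,270,190),beaker=(285,152,318,188),cup=(333,145,367,182),timer=(220,215,250,245),blue=(422,145,450,178),red=(388,118,414,150)).items(): print(n,np.abs(a-b)[y0:y1,x0:x1].max(axis=2).__gt__(60).sum())
```

```text
25.65 [ 468.6553 -328.0765  296.1144] [-0.1184  0.4817  0.1059] [-0.9552 -1.1755 -0.1722  0.0663  0.152   0.1666  0.0081]
wash 0
beaker 0
cup 0
timer 0
blue 0
red 0
```

View pics/side20.png

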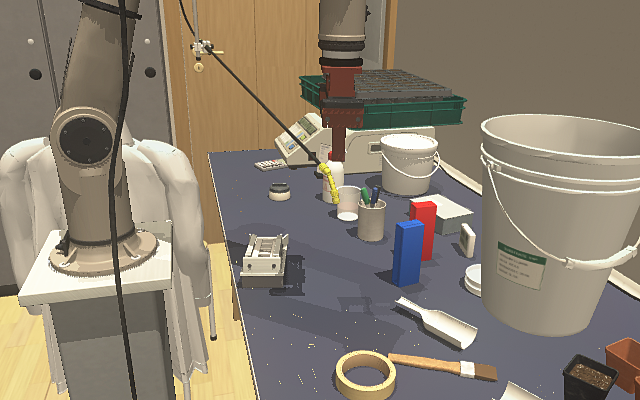

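View pics/top20.png

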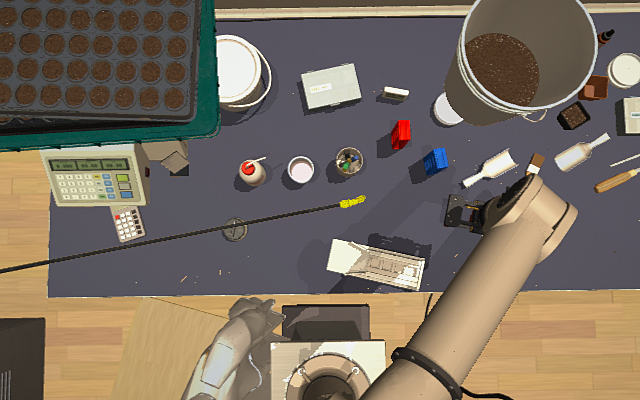

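View pics/s20.png

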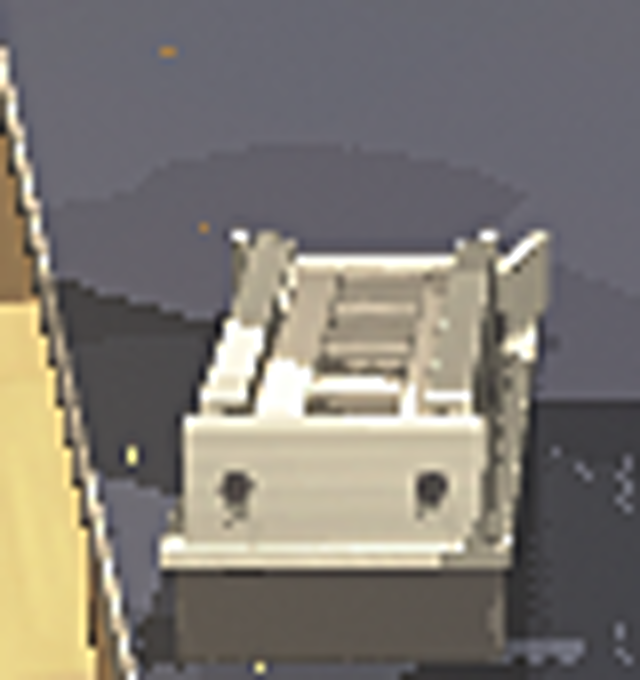

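View pics/t20.png

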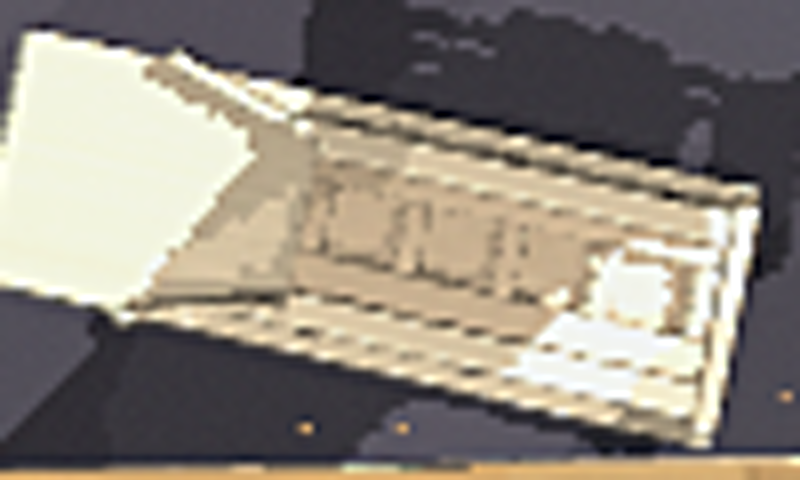

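Run:
```python
from h import *
t=load('top20');c9,s9=np.cos(np.radians(9)),np.sin(np.radians(9)); L=np.array([.9747,-.2233,0])
def P(a,lat,h): return M+U*(a*c9-h*s9)+L*lat+np.array([0,0,a*s9+h*c9])
for a in(110,250):
  for lat in(-26,26): print(a,lat,((proj(t,P(a,lat,30))+.5)-[330,235])*8)
for lat in(-40,40): print('stop top edge',((proj(t,P(250,lat,34))+.5)-[330,235])*8)
```

```text
110 -26 [291.3599 302.2332]
110 26 [322.2698 151.8191]
250 -26 [702.9192 393.5005]
250 26 [733.2068 240.1835]
stop top edge [695.0934 435.6096]
stop top edge [741.8208 199.0626]
```

```bash
python3 -c "
from station import *
print(job_done(), state()['t'])"
```

```text
the job is handed in; nothing more can be done
the job is handed in; nothing more can be done
```

The vial rack is seated up the slope between the rails with its front end against the top stop, and the job is handed in at about 25.8 s of the 58 s allowed.

**How it went:**
- I gripped the white rack by its 52 mm sides and turned it flat, holes up, on open bench to the right of the stand.
- I then regripped it from above, carried it over the stand beneath the hanging lance, and released it flat in front of the low end.
- With the fingers shut behind its rear end, I pushed it lengthwise up between the rails until it stopped moving. I then backed off and moved the arm clear.

**Last checks:**
- At the stop the force rose to 8.4 N while the fingertip moved only 0.2 mm of a 1.5 mm step.
- After backing off, the front hole stayed at the same place in the top view (about 409, 271).
- The rear end lies within about 2 px of where the seated position projects.
- The image areas of the wash bottle, beaker, pen cup, timer and both look-alikes match the first top picture.
- No reported reading showed more than 8.4 N on any one axis during the whole job.

**Weaker points:**
- Before the push, the rack's front end sat only about 1 to 5 mm short of the deck's low edge, and my two measurements of that gap differ by a few mm.
- The first approach to grasp the rack ran the wrist to its joint limits, so I backed off and came in steeper.

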